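Nest the batter scoops in the yellow bowl

ROBOT

A 6-joint arm with a two-finger parallel gripper is mounted at the origin on the work surface. World frame = base frame: x ahead of the robot, y to its left, z up, the work surface at z = 0. Lengths are in mm, angles in rad, forces in N, time in s.
With the tool pointing down it reaches from about 275 to 750 mm from the base axis. Payload 10.2 kg.
Tool frame: the origin (TCP) lies at the very end of the fingers, on their centre line; the grasp point (between the pads) lies 19 mm behind it; z points along the fingers, y is the direction in which the jaws open and shut (so a half turn about z gives the same grasp; the last joint's range is limited). The gripper opens to 85 mm and grips with 20 to 120 N. Pads are 22 mm wide; open, the fingers measure 114 mm over their backs; the gripper's body (76 mm by 85 mm) begins 54 mm behind the grasp point. The pads swing forward as they close: fully open they stand 13 mm farther back than shut.
Start: joints at [-1.551, 0.313, 1.498, -0, 1.331, -0.223], TCP at [126.208, -509.61, 231.294] pointing down, gripper open.
Joint ranges: [-2.94, 2.94], [-0.97, 2.17], [0.19, 2.56], [-1.23, 4.37], [0.02, 3.11], [-2.88, 2.88]. Speed limits (rad/s): [2.39, 2.39, 3.01, 3.14, 3.14, 3.14].

INTERFACE

Orientations are given as a unit quaternion [w, x, y, z].
In Python, from rig import sensors, imaging, ctrl gives the robot as it stands.
- The arm moves only by the shell command python3 -m creep 'ROWS' [FORCE]. ROWS is JSON, a list of rows, each an object with "grip": the finger opening in mm, from 0 to 85.4; "linear": the shift along the tool's x, y, z in mm, a list of three; "rot": the turn, a rotation vector about the tool's x, y, z in rad, a list of three. A call has 1 to 12 rows; each row shifts and turns the commanded pose from where the row before left it, along the tool's axes as they then stand; what a row does not reach is not made up. A row lasts 1/12 s, in which the tool goes at most 41.7 mm and 7.16 degrees, less where a joint would pass 70% of its speed; a pose out of reach is approached as far as the arm can. A call with a gripper value outside its range is refused whole. The fingers move at their own pace and stop on an object; FORCE is the grip in N (left out, the last holds). Time passes only in rows, so rows that do not move let the fingers close. It gives the time, the measured TCP pose, the force and the opening at its end, in the units of the state.
- sensors.sense(): the state, without advancing time (a new reading comes with each control period).
- imaging.capture(name): name is "side" or "top"; returns (picture, depth): 480x640x3 uint8, red, green, blue; 480x640 float32, mm along the optical axis (not along the pixel's ray), 0 where there is no reading.
- imaging.camera_params(name): a dict with "intrinsics" (3x3 intrinsics, pixels), "k1" (the pictures are not rectified: a ray, as slopes to the right and down, at radius r is drawn at 1 + k1 r^2 times it, then the intrinsics apply), "R" (3x3) and "t" (3): a world point X has camera coordinates R X + t. Camera axes: x right, y down, z forward; pixel columns grow to the right and rows downward; lengths in mm; the calibration is good to about 2 mm. A picture is of the moment at which its call begins. camera_params takes no time and is no camera call.
- ctrl.finish_job(): hands the job in, once; it reports no verdict.
The state is a dict: "time_s": time; "joints": joint angles; "dq": joint speeds; "tau": joint torques, N m; "eef_pos": TCP position; "ee_rot": TCP orientation; "force": force on the tool from outside, world axes, zero at the start; "wrist_torque": the same for the moment, N m; "grip_width": opening from 0.0 (shut) to 1.0 (fully open).
Only numpy, scipy, OpenCV 4.12 (cv2) and the standard library are available. Lean on these libraries where they do the work, as an engineer would, in place of code of your own. Each camera call takes 0.05 s, during which the arm holds its last target.

TASK

Put the three batter scoops away in the yellow bowl, nested in size order: the large scoop standing on the bowl's floor, the medium one inside the large, the small one inside the medium, each upright and fully down. The small scoop has been left in the bowl by itself, so it has to come out before the large one goes in. Set the scoops down rather than dropping them in, keep the bowl standing where it is, tip none of the vessels over, and do not shift or tip the other things on the counter.

Things in the scene. Friction and masses are not known exactly. Their poses are not given: they have to be found in the camera images.
- bowl: yellow melamine bowl, the largest vessel: 136 mm across the rim, 96 mm across the foot, 46 mm tall, wall 4 mm, floor 6 mm thick, inner floor 88 mm across. Origin: centre of its underside, z up. Loose, 280 g. The small scoop stands in it at the start.
- scoop_large: Large, green-handled steel scoop: round cup, foot 76 and mouth 88 mm across outside, 46 mm tall, wall 3, floor 4 mm. Origin: centre of underside, z up. Level handle runs out along its own -x, 12 mm wide, 10 mm tall, raised on a riser: mid-height 51 mm above the origin, end 110 mm from the axis. About 130 g (0.8 to 1.3 times that), light handle. Loose.
- scoop_large_grip (a point): Large scoop: point in the middle of that handle's outer part, good to grasp across its 12 mm width from above: 92 mm along the scoop's -x from its axis, 51 mm above its underside.
- scoop_medium: Medium, orange-handled steel scoop: round cup, foot 54 and mouth 64 mm across outside, 44 mm tall, wall 3, floor 4 mm. Origin: centre of underside, z up. Level handle runs out along its own -x, 12 mm wide, 10 mm tall, raised on a riser: mid-height 61 mm above the origin, end 104 mm from the axis. About 100 g (0.8 to 1.3 times that), light handle. Loose.
- scoop_medium_grip (a point): Medium scoop: point in the middle of that handle's outer part, good to grasp across its 12 mm width from above: 86 mm along the scoop's -x from its axis, 61 mm above its underside.
- scoop_small: Small, blue-handled steel scoop: round cup, foot 36 and mouth 44 mm across outside, 42 mm tall, wall 3, floor 4 mm. Origin: centre of underside, z up. Level handle runs out along its own -x, 12 mm wide, 10 mm tall, raised on a riser: mid-height 71 mm above the origin, end 98 mm from the axis. About 70 g (0.8 to 1.3 times that), light handle. Loose.
- scoop_small_grip (a point): Small scoop: point in the middle of that handle's outer part, good to grasp across its 12 mm width from above: 80 mm along the scoop's -x from its axis, 71 mm above its underside.
- canister: steel flip-top canister with a black lid, 72 mm across, 116 mm tall. Origin under its centre. Bystander, loose.
- sauce_bottle: red sauce bottle with a green cap, 56 mm across, 170 mm tall. Origin under its centre. Bystander, loose.
- tub: sealed clear plastic tub with a blue lid, 108 x 158 x 70 mm (its x, y, z). Origin under its centre. Bystander, loose.
- spatula: wooden spatula lying flat, 270 mm long along its x, handle to its -x, no more than 30 mm tall. Origin at its middle, underside. Bystander, loose, on the robot's side of the vessels. (Not listed, fixed: a 85 mm high hot plate at the far left, a 190 mm high dish rack at the far right.)
- mug: white mug, 76 mm across, 85 mm tall, handle at its +y. Origin under its centre. Bystander, loose.
- shaker: small glass jar with a steel cap, 40 mm across, 80 mm tall. Origin under its centre. Bystander, loose.
- saucer: small blue saucer, 84 mm across, 16 mm tall. Origin under its centre. Bystander, loose.
Not all that is in view belongs to the job. Leave any black look-alike of the scoop_small alone.

How it is judged (in metres and radians):
At the end, for the whole second after the job is handed in: Large scoop on the bowl's floor, medium on the large one's floor, small on the medium one's floor, each within 4 mm of fully down, 15 mm of its host's axis and 0.1 rad of upright; the bowl upright on the counter within 50 mm of its start; all at rest (z of scoop_large in the frame of bowl between 0.001 and 0.01 m and horizontal distance between scoop_large and bowl below 0.015 m and z of scoop_medium in the frame of scoop_large between 0.001 and 0.008 m and horizontal distance between scoop_medium and scoop_large below 0.015 m and z of scoop_small in the frame of scoop_medium between 0.001 and 0.008 m and horizontal distance between scoop_small and scoop_medium below 0.015 m and angle between each of bowl, scoop_large, scoop_medium, scoop_small's own z axis and vertical below 0.1 rad and linear speed of each of bowl, scoop_large, scoop_medium, scoop_small below 0.02 m/s and height (world z) of bowl below 0.005 m and distance of bowl from where it was at the start of the episode below 0.05 m); the robot touches nothing.
It fails at once if the canister, sauce bottle, tub or mug is shifted more than 30 mm or tipped (distance of any of canister, sauce_bottle, tub, mug from where it was at the start of the episode above 0.03 m or angle between any of canister, sauce_bottle, tub, mug's own z axis and vertical above 0.35 rad).
It fails at once if the spatula, glass jar or saucer is shifted more than 30 mm or tipped (distance of any of spatula, shaker, saucer from where it was at the start of the episode above 0.03 m or angle between any of spatula, shaker, saucer's own z axis and vertical above 0.35 rad).
It fails at once if the bowl or a scoop is tipped over (angle between any of bowl, scoop_large, scoop_medium, scoop_small's own z axis and vertical above 0.8 rad).
It fails at once if a scoop is dropped: it falls freely, touching nothing, faster than 0.7 m/s (about 25 mm of fall) ((linear speed of scoop_large above 0.7 m/s and contact force between scoop_large and anything else below 0.01 N) or (linear speed of scoop_medium above 0.7 m/s and contact force between scoop_medium and anything else below 0.01 N) or (linear speed of scoop_small above 0.7 m/s and contact force between scoop_small and anything else below 0.01 N)).
It also fails if it takes over 70 s, if anything falls off the work surface, if the arm or the gripper's body presses on something with over 40 N, if the wrist force passes 120 N, or if a joint passes its speed limit or range.

## Working session

There is one attempt and no reset: what is moved stays moved. The work goes in short steps, Python scripts to look and compute and a shell command to move; the robot and the scene stay as the last step left them, time stands still between calls to the robot, and variables do not carry over. Pictures are saved under pics/ and viewed, and the job is handed in when it is done.

```bash
ls; mkdir -p pics
python3 - <<'E'
from rig import sensors, imaging
import cv2,numpy as np
print(sensors.sense())
for n in("side","top"):
    p,d=imaging.capture(n); cv2.imwrite(f"pics/{n}0.png",p[:,:,::-1]); np.save(f"pics/{n}0d.npy",d)
    c=imaging.camera_params(n); print(n,c)
E
```

```text
pics
{'time_s': 0.0, 'joints': array([-1.55137898e+00,  3.13480583e-01,  1.49841691e+00, -1.29840404e-05,
        1.33098964e+00, -2.23451792e-01]), 'dq': array([ 0.00017853,  0.0002402 ,  0.00145734, -0.00122653, -0.00098641,
        0.00149067]), 'tau': array([ 3.89891080e-03, -4.12270260e+01, -2.59735912e+01,  2.81105980e-05,
        4.24543963e-03,  8.22583047e-06]), 'eef_pos': array([ 126.2101722 , -509.34971216,  230.72701757]), 'ee_rot': array([-6.44515168e-04,  9.92635483e-01,  1.21137847e-01,  5.96425052e-05]), 'force': array([-0.33908712, -0.27627051, -0.16107934]), 'wrist_torque': array([-0.02763093,  0.01315536, -0.0307597 ]), 'grip_width': 1.0009022186820105}
side {'intrinsics': array([[557.83201396,   0.        , 324.99380173],
       [  0.        , 557.83201396, 241.41510603],
       [  0.        ,   0.        ,   1.        ]]), 'k1': -0.16028207212335224, 'R': array([[-0.97765253, -0.21022286, -0.00137199],
       [-0.11868275,  0.55730366, -0.82178284],
       [ 0.17352215, -0.80325524, -0.56979916]]), 't': array([ 554.92739274,  127.11205174, 1391.40168207])}
top {'intrinsics': array([[477.62767252,   0.        , 313.2847328 ],
       [  0.        , 477.62767252, 231.69357983],
       [  0.        ,   0.        ,   1.        ]]), 'k1': -0.0716444770876715, 'R': array([[-0.00688255, -0.99995737,  0.00615589],
       [-0.98497295,  0.00571678, -0.17261405],
       [ 0.1725715 , -0.00725141, -0.9849703 ]]), 't': array([  26.08332697,  540.89467752, 1029.92945439])}
```

View pics/top0.png

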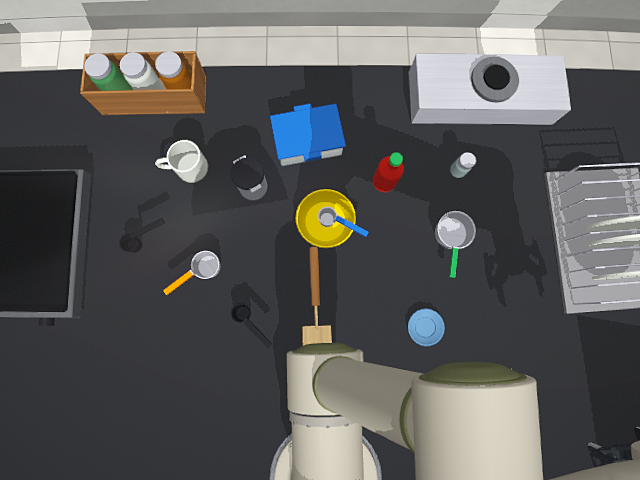

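View pics/side0.png

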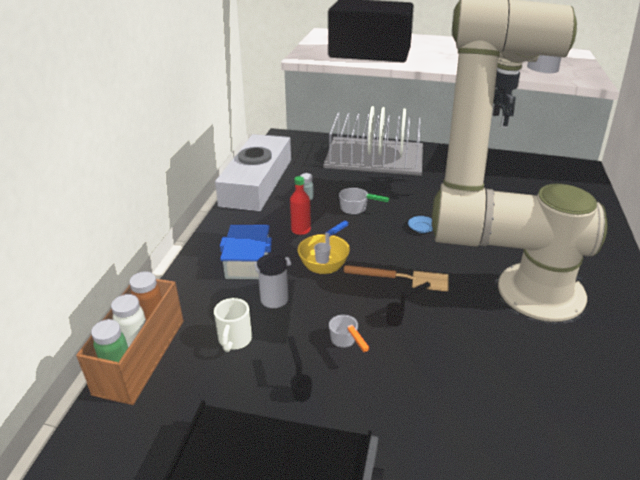

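The top view shows the bowl at about (326,218) with the blue-handled scoop inside, its handle running to (367,234). The green scoop is at (455,230) and the orange one at (205,264). The two black look-alikes at (131,242) and (241,313) stay where they are. The small scoop I want is the blue-handled one in the bowl.

```bash
cat > h.py <<'E'
import cv2,numpy as np
from rig import sensors, imaging
def dist(n): return np.array([imaging.camera_params(n)["k1"],0,0,0,0.])
def slopes(n,uv):
    c=imaging.camera_params(n)
    return cv2.undistortPoints(np.asarray(uv,float).reshape(-1,1,2),c["intrinsics"],dist(n)).reshape(-1,2)
def ray_plane(n,uv,z):
    c=imaging.camera_params(n);R,t=c["R"],c["t"]
    s=slopes(n,uv);d=np.c_[s,np.ones(len(s))]@R; o=-R.T@t
    return o+d*((z-o[2])/d[:,2])[:,None]
def cloud(n,dep,uv):
    c=imaging.camera_params(n);uv=np.asarray(uv)
    z=dep[uv[:,1],uv[:,0]];s=slopes(n,uv)
    P=(np.c_[s,np.ones(len(s))]*z[:,None]-c["t"])@c["R"]
    return P[z>0]
def proj(n,X):
    c=imaging.camera_params(n)
    return cv2.projectPoints(np.asarray(X,float).reshape(-1,1,3),cv2.Rodrigues(c["R"])[0],c["t"],c["intrinsics"],dist(n))[0].reshape(-1,2)
HUE={'blue':(100,115),'green':(55,75),'orange':(10,20),'yellow':(24,34)}
def mask(pic,col,box):
    h=cv2.cvtColor(pic,cv2.COLOR_RGB2HSV);a,b=HUE[col]
    m=cv2.inRange(h,(a,150,80),(b,255,255));k=np.zeros_like(m);x0,y0,x1,y1=box;k[y0:y1,x0:x1]=1
    return m*k
def uv(m): v,u=np.nonzero(m);return np.c_[u,v]
def line(P):
    vx,vy,x,y=cv2.fitLine(P[:,:2].astype(np.float32),cv2.DIST_HUBER,0,.01,.01).ravel()
    return np.array([vx,vy]),np.array([x,y])
E
python3 - <<'E'
from h import *
pic=cv2.imread("pics/top0.png")[:,:,::-1].copy();dep=np.load("pics/top0d.npy")
h=cv2.cvtColor(pic,cv2.COLOR_RGB2HSV)
for p in[(350,226),(454,262),(180,282),(310,200)]: print(p,h[p[1],p[0]])
for col,box,zt in(("green",(430,240,480,290),56),("orange",(150,260,215,300),66),("blue",(325,205,380,245),82)):
    m=mask(pic,col,box);P=cloud("top",dep,uv(m));print(col,len(P),"z pct",np.percentile(P[:,2],[5,50,95]).round(1))
    Q=ray_plane("top",uv(m),zt);d,c=line(Q);s=(Q[:,:2]-c)@d
    print(" ray: dir",d.round(3),"ends",(c+d*s.min()).round(1),(c+d*s.max()).round(1),"len",np.ptp(s).round(1))
# rims by steel mask hull, ray onto rim height
def steel(box,zr):
    x0,y0,x1,y1=box;m=np.zeros(h.shape[:2],np.uint8)
    m[y0:y1,x0:x1]=cv2.inRange(h,(0,0,75),(180,60,255))[y0:y1,x0:x1]
    P=cloud("top",dep,uv(m));Q=P[abs(P[:,2]-zr)<6]
    (cx,cy),r=cv2.minEnclosingCircle(Q[:,:2].astype(np.float32));
    cs=max(cv2.findContours(m,0,2)[0],key=cv2.contourArea)
    W=ray_plane("top",cs.reshape(-1,2),zr)[:,:2];(ax,ay),rr=cv2.minEnclosingCircle(W.astype(np.float32))
    print(len(Q),"depth circ",round(cx,1),round(cy,1),round(r,1)," ray circ",round(ax,1),round(ay,1),round(rr,1))
steel((425,200,485,255),46);steel((180,240,230,285),44);steel((310,195,345,235),48)
m=mask(pic,"yellow",(280,170,375,260));cs=max(cv2.findContours(m,0,2)[0],key=cv2.contourArea)
W=ray_plane("top",cs.reshape(-1,2),46)[:,:2];print("bowl",cv2.minEnclosingCircle(W.astype(np.float32)))
P=cloud("top",dep,uv(m));Q=P[P[:,2]>42];print("bowl depth",cv2.minEnclosingCircle(Q[:,:2].astype(np.float32)))
E
```

```text
(350, 226) [105 212 236]
(454, 262) [ 72 195 194]
(180, 282) [ 21 255 255]
(310, 200) [ 25 255 158]
green 184 z pct [51.1 56.9 59.9]
 ray: dir [ 0.988 -0.154] ends [ 435.4 -283.7] [ 500.3 -293.8] len 65.7
orange 67 z pct [ 0.  65.6 69.1]
 ray: dir [ 0.594 -0.805] ends [402.1 346.9] [444.3 289.7] len 71.1
blue 205 z pct [75.8 82.4 86.1]
 ray: dir [0.488 0.873] ends [528.9 -94.3] [566.7 -26.8] len 77.4
214 depth circ 545.4 -302.0 45.2  ray circ 543.4 -299.2 48.9
144 depth circ 468.9 266.6 32.0  ray circ 465.6 266.8 35.9
82 depth circ 577.4 -8.7 21.4  ray circ 576.0 -9.9 23.1
bowl ((573.7080078125, -5.138343811035156), 68.53485870361328)
bowl depth ((573.5751953125, -5.616194725036621), 67.678955078125)
```

```bash
sed -i "s/'orange':(10,20)/'orange':(12,24)/" h.py
python3 - <<'E'
from h import *
pic=cv2.imread("pics/top0.png")[:,:,::-1].copy()
m=mask(pic,"orange",(150,255,200,300));Q=ray_plane("top",uv(m),66);d,c=line(Q);s=(Q[:,:2]-c)@d
print(m.sum()//255,d,(c+d*s.min()).round(1),(c+d*s.max()).round(1))
for k,p,z in(("bottlecap",(396,158),170),("canister lid",(247,163),116),("tub corner",(284,162),70),("tubcorner",(345,148),70),("saucer",(426,326),16),("spat end",(314,248),15),("spat",(317,340),5),("shaker",(467,159),80),("mug",(184,150),85)): print(k,ray_plane("top",[p],z)[0].round())
a=pic[190:300,280:500];b=pic[240:300,150:260]
cv2.imwrite("pics/crop0.png",cv2.resize(a[:,:,::-1],None,fx=3.5,fy=3.5,interpolation=cv2.INTER_CUBIC))
E
```

```text
209 [ 0.5967111  -0.80245614] [405.6 348.7] [448.  291.5]
bottlecap [ 673. -148.  170.]
canister lid [681. 166. 116.]
tub corner [698.  88.  70.]
tubcorner [731. -51.  70.]
saucer [ 329. -231.   16.]
spat end [508.  21.  15.]
spat [300.  16.   5.]
shaker [ 701. -327.   80.]
mug [723. 313.  85.]
```

View pics/crop0.png

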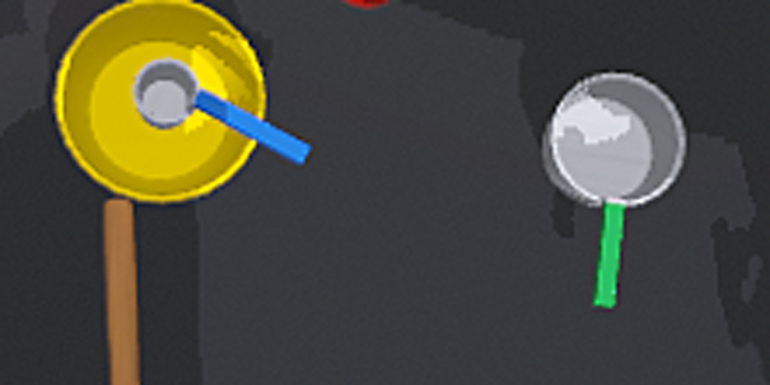

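The crop shows the blue-handled steel scoop alone in the yellow bowl, crop cup at (165,92) and handle end at (303,155). It's the coloured one, so it's the one to lift. The green scoop's handle ends at (605,300). I'm moving to the small scoop's handle now.

```bash
python3 -m creep '[{"grip":40,"linear":[25,-16,0],"rot":[0,0,0]},{"grip":40,"linear":[25,-16,0],"rot":[0,0,0]},{"grip":40,"linear":[25,-16,0],"rot":[0,0,0]},{"grip":40,"linear":[25,-16,0],"rot":[0,0,0]},{"grip":40,"linear":[25,-16,0],"rot":[0,0,0]},{"grip":40,"linear":[25,-16,0],"rot":[0,0,0]},{"grip":40,"linear":[25,-16,0],"rot":[0,0,0]},{"grip":40,"linear":[25,-16,0],"rot":[0,0,0]},{"grip":40,"linear":[25,-16,0],"rot":[0,0,0]},{"grip":40,"linear":[25,-16,0],"rot":[0,0,0]},{"grip":40,"linear":[25,-16,0],"rot":[0,0,0]},{"grip":40,"linear":[25,-16,0],"rot":[0,0,0]}]' 90
python3 -m creep '[{"grip":40,"linear":[25,-16,0],"rot":[0,0,0]},{"grip":40,"linear":[25,-16,0],"rot":[0,0,0]},{"grip":40,"linear":[25,-16,0],"rot":[0,0,0]},{"grip":40,"linear":[25,-16,0],"rot":[0,0,0]},{"grip":40,"linear":[25,-16,0],"rot":[0,0,0]},{"grip":40,"linear":[25,-16,0],"rot":[0,0,0]},{"grip":40,"linear":[25,-16,0],"rot":[0,0,0]},{"grip":40,"linear":[25,-16,0],"rot":[0,0,0]}]'
python3 -m creep '[{"grip":40,"linear":[0,0,10],"rot":[0,0,-0.117]},{"grip":40,"linear":[0,0,10],"rot":[0,0,-0.117]},{"grip":40,"linear":[0,0,10],"rot":[0,0,-0.117]},{"grip":40,"linear":[0,0,10],"rot":[0,0,-0.117]},{"grip":40,"linear":[0,0,10],"rot":[0,0,-0.117]},{"grip":40,"linear":[0,0,10],"rot":[0,0,-0.117]},{"grip":40,"linear":[0,0,10],"rot":[0,0,-0.117]},{"grip":40,"linear":[0,0,0],"rot":[0,0,0]},{"grip":40,"linear":[0,0,0],"rot":[0,0,0]}]'
cat >> h.py <<'E'
def plan(tgt,heading=None):
    """tool-frame shift (before turning) to world point tgt; turn about tool z to bring tool x to heading (deg, mod 180)"""
    from scipy.spatial.transform import Rotation as Ro
    s=sensors.sense();q=s["ee_rot"];M=Ro.from_quat([q[1],q[2],q[3],q[0]]).as_matrix()
    print("t",round(s["time_s"],2),"pos",s["eef_pos"].round(1),"grip mm",round(s["grip_width"]*85.4,1),"F",s["force"].round(1),"tq",s["wrist_torque"].round(2),"q1,q6",s["joints"][[0,5]].round(2))
    hd=np.degrees(np.arctan2(M[1,0],M[0,0]));print("heading",hd.round(2),"tool z",M[:,2].round(4))
    if tgt is not None: print("shift tool",(M.T@(np.array(tgt)-s["eef_pos"])).round(1))
    if heading is not None:
        e=(heading-hd+90)%180-90;print("rot z",round(-np.radians(e),3))
E
python3 -c "
from h import *
plan([537.5,-79,58],60.8)"
```

```text
time_s: 1.1
eef_pos: [372.0, -249.8, 231.2]
ee_rot: [-0.0, 0.993, 0.121, -0.0]
force: [-0.9, 0.5, -0.0]
grip_width: 0.469
time_s: 1.77
eef_pos: [535.3, -77.4, 231.0]
ee_rot: [-0.0, 0.993, 0.121, -0.0]
force: [-0.1, -1.0, -0.1]
grip_width: 0.469
time_s: 2.52
eef_pos: [534.4, -78.7, 161.0]
ee_rot: [-0.0, 0.863, 0.505, -0.0]
force: [0.2, 0.1, -0.0]
grip_width: 0.473
t 2.52 pos [534.4 -78.7 161. ] grip mm 40.4 F [ 0.2  0.1 -0. ] tq [0.03 0.02 0.03] q1,q6 [-0.36  0.15]
heading 60.63 tool z [-1.1e-03  4.0e-04 -1.0e+00]
shift tool [  1.3   3.  103. ]
rot z -0.003
```

```bash
python3 -m creep '[{"grip":40,"linear":[1.3,3,15],"rot":[0,0,0]},{"grip":40,"linear":[0,0,20],"rot":[0,0,0]},{"grip":40,"linear":[0,0,20],"rot":[0,0,0]},{"grip":40,"linear":[0,0,20],"rot":[0,0,0]},{"grip":40,"linear":[0,0,15],"rot":[0,0,0]},{"grip":40,"linear":[0,0,12],"rot":[0,0,0]},{"grip":40,"linear":[0,0,0],"rot":[0,0,0]},{"grip":40,"linear":[0,0,0],"rot":[0,0,0]}]'
python3 - <<'E'
from h import *
plan([537.5,-79,58],60.8)
p,d=imaging.capture("top");a=p[170:290,260:440]
p2,d=imaging.capture("side");b=p2[190:310,280:460]
cv2.imwrite("pics/g1.png",cv2.resize(np.vstack([a,b])[:,:,::-1],None,fx=2.5,fy=2.5,interpolation=cv2.INTER_CUBIC))
E
```

```text
time_s: 3.18
eef_pos: [538.1, -79.2, 59.8]
ee_rot: [0.0, 0.863, 0.505, 0.0]
force: [0.3, -0.7, 0.6]
grip_width: 0.469
t 3.18 pos [538.1 -79.2  59.8] grip mm 40.1 F [ 0.3 -0.7  0.6] tq [-0.03  0.    0.08] q1,q6 [-0.36  0.15]
heading 60.71 tool z [ 1.e-04 -0.e+00 -1.e+00]
shift tool [-0.1 -0.6  1.8]
rot z -0.002
```

View pics/g1.png

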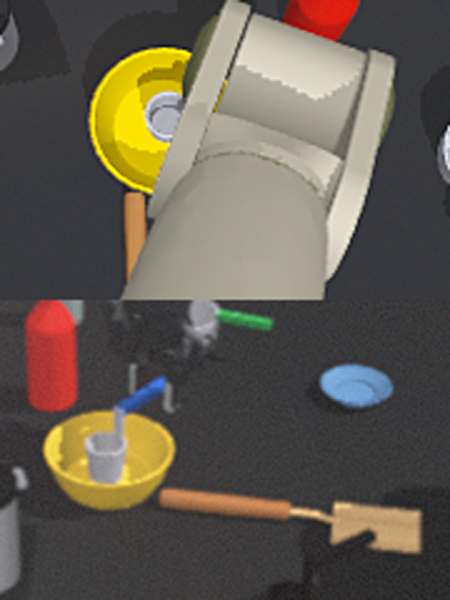

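In the lower (side) panel the fingers stand on either side of the blue handle, at panel (133,375) and (170,392). Closing on it next.

```bash
python3 -m creep '[{"grip":20,"linear":[0,0,1.5],"rot":[0,0,0]},{"grip":8,"linear":[0,0,0],"rot":[0,0,0]},{"grip":8,"linear":[0,0,0],"rot":[0,0,0]},{"grip":8,"linear":[0,0,0],"rot":[0,0,0]},{"grip":8,"linear":[0,0,0],"rot":[0,0,0]},{"grip":8,"linear":[0,0,0],"rot":[0,0,0]}]' 90
python3 -m creep '[{"grip":8,"linear":[0,0,-4],"rot":[0,0,0]},{"grip":8,"linear":[0,0,-4],"rot":[0,0,0]},{"grip":8,"linear":[0,0,-4],"rot":[0,0,0]},{"grip":8,"linear":[0,0,-6],"rot":[0,0,0]},{"grip":8,"linear":[0,0,-6],"rot":[0,0,0]},{"grip":8,"linear":[0,0,-6],"rot":[0,0,0]},{"grip":8,"linear":[0,0,0],"rot":[0,0,0]},{"grip":8,"linear":[0,0,0],"rot":[0,0,0]}]'
python3 - <<'E'
from h import *
plan(None)
p2,d=imaging.capture("side");b=p2[160:310,230:430]
cv2.imwrite("pics/g2.png",cv2.resize(b[:,:,::-1],None,fx=4,fy=4,interpolation=cv2.INTER_CUBIC))
E
```

```text
time_s: 3.78
eef_pos: [538.1, -79.4, 58.2]
ee_rot: [0.0, 0.862, 0.506, 0.0]
force: [-0.8, -1.6, 4.6]
grip_width: 0.119
time_s: 4.45
eef_pos: [538.0, -79.2, 88.2]
ee_rot: [0.0, 0.862, 0.506, 0.0]
force: [0.1, -0.4, -0.5]
grip_width: 0.119
t 4.45 pos [538.  -79.2  88.2] grip mm 10.2 F [ 0.1 -0.4 -0.5] tq [-0.08  0.06  0.04] q1,q6 [-0.36  0.15]
heading 60.84 tool z [ 8.e-04 -3.e-04 -1.e+00]
```

View pics/g2.png

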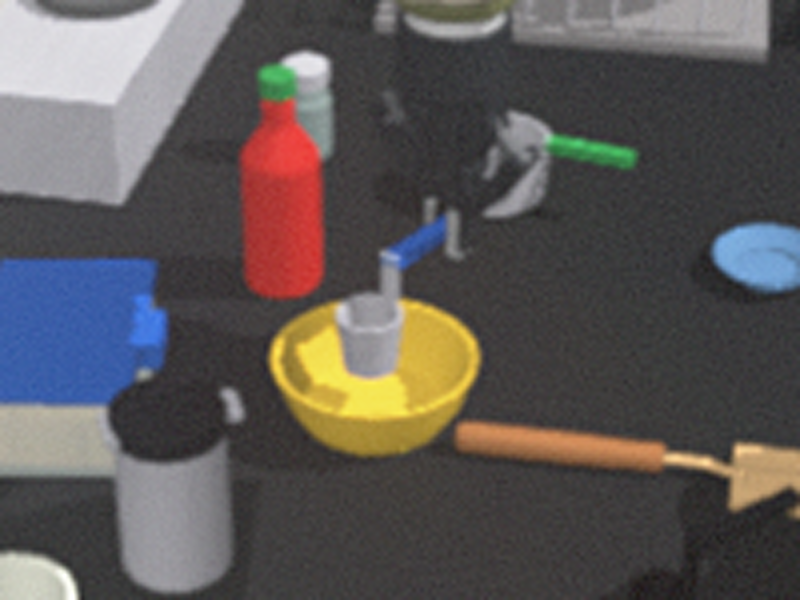

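The side view shows the small scoop at (370,335) lifted off the bowl floor and upright. I'm raising it clear and taking it to a free spot at about (465,-120).

```bash
python3 -m creep '[{"grip":8,"linear":[0,0,-12],"rot":[0,0,0]},{"grip":8,"linear":[0,0,-13],"rot":[0,0,0]},{"grip":8,"linear":[0,0,-13],"rot":[0,0,0]},{"grip":8,"linear":[0,0,-12],"rot":[0,0,0]},{"grip":8,"linear":[-10,-3,0],"rot":[0,0,0]},{"grip":8,"linear":[-18,-5,0],"rot":[0,0,0]},{"grip":8,"linear":[-22,-6,0],"rot":[0,0,0]},{"grip":8,"linear":[-25,-7,0],"rot":[0,0,0]},{"grip":8,"linear":[-25,-7,0],"rot":[0,0,0]},{"grip":8,"linear":[-25,-7,0],"rot":[0,0,0]},{"grip":8,"linear":[-17,-5,0],"rot":[0,0,0]},{"grip":8,"linear":[-10,-3,0],"rot":[0,0,0]}]'
python3 -m creep '[{"grip":8,"linear":[0,0,10],"rot":[0,0,0]},{"grip":8,"linear":[0,0,18],"rot":[0,0,0]},{"grip":8,"linear":[0,0,18],"rot":[0,0,0]},{"grip":8,"linear":[0,0,15],"rot":[0,0,0]},{"grip":8,"linear":[0,0,10],"rot":[0,0,0]},{"grip":8,"linear":[0,0,5],"rot":[0,0,0]},{"grip":8,"linear":[0,0,3],"rot":[0,0,0]},{"grip":8,"linear":[0,0,2],"rot":[0,0,0]},{"grip":8,"linear":[0,0,1],"rot":[0,0,0]},{"grip":8,"linear":[0,0,0],"rot":[0,0,0]},{"grip":8,"linear":[0,0,0],"rot":[0,0,0]}]'
python3 - <<'E'
from h import *
plan(None)
p2,d=imaging.capture("side");b=p2[140:310,260:460]
cv2.imwrite("pics/g3.png",cv2.resize(b[:,:,::-1],None,fx=3.5,fy=3.5,interpolation=cv2.INTER_CUBIC))
E
```

```text
time_s: 5.5
eef_pos: [424.3, -192.0, 137.0]
ee_rot: [-0.001, 0.863, 0.506, -0.0]
force: [0.2, -0.2, -1.5]
grip_width: 0.122
time_s: 6.42
eef_pos: [426.5, -191.0, 56.2]
ee_rot: [0.0, 0.862, 0.506, 0.0]
force: [-0.5, -0.4, -0.3]
grip_width: 0.118
t 6.42 pos [ 426.5 -191.    56.2] grip mm 10.1 F [-0.5 -0.4 -0.3] tq [-0.1   0.01 -0.  ] q1,q6 [-0.67 -0.16]
heading 60.84 tool z [ 7.e-04 -5.e-04 -1.e+00]
```

View pics/g3.png

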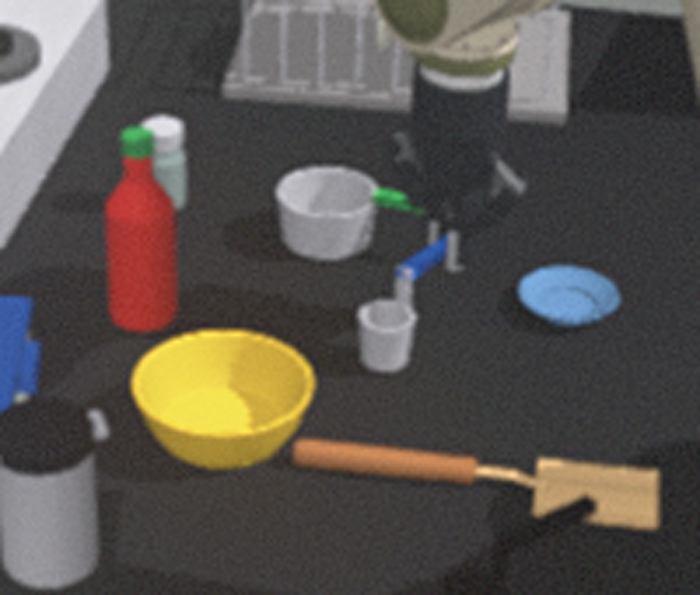

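The small scoop hangs upright at (387,335), a few millimetres above the counter. I'll lower the last 4 mm, release it and go up.

```bash
python3 -m creep '[{"grip":8,"linear":[0,0,2],"rot":[0,0,0]},{"grip":8,"linear":[0,0,1.5],"rot":[0,0,0]},{"grip":8,"linear":[0,0,0.5],"rot":[0,0,0]},{"grip":8,"linear":[0,0,0],"rot":[0,0,0]},{"grip":8,"linear":[0,0,0],"rot":[0,0,0]}]'
python3 -m creep '[{"grip":14,"linear":[0,0,0],"rot":[0,0,0]},{"grip":20,"linear":[0,0,0],"rot":[0,0,0]},{"grip":30,"linear":[0,0,0],"rot":[0,0,0]},{"grip":40,"linear":[0,0,0],"rot":[0,0,0]},{"grip":40,"linear":[0,0,-10],"rot":[0,0,0]},{"grip":40,"linear":[0,0,-20],"rot":[0,0,0]},{"grip":40,"linear":[0,0,-25],"rot":[0,0,0]},{"grip":40,"linear":[0,0,-25],"rot":[0,0,0]},{"grip":40,"linear":[0,0,-10],"rot":[0,0,0]},{"grip":40,"linear":[0,0,0],"rot":[0,0,0]}]'
python3 -c "
from h import *
plan([453,-286.5,150],-8.9)"
```

```text
time_s: 6.88
eef_pos: [426.4, -191.2, 52.1]
ee_rot: [0.0, 0.862, 0.506, 0.0]
force: [-2.4, -2.1, 4.2]
grip_width: 0.121
time_s: 7.72
eef_pos: [427.3, -191.6, 144.7]
ee_rot: [0.002, 0.862, 0.506, 0.001]
force: [-0.2, -1.0, -0.0]
grip_width: 0.47
t 7.72 pos [ 427.3 -191.6  144.7] grip mm 40.1 F [-0.2 -1.  -0. ] tq [0.   0.02 0.01] q1,q6 [-0.67 -0.16]
heading 60.85 tool z [ 0.0042 -0.0033 -1.    ]
shift tool [-70.4  68.8  -4.9]
rot z 1.217
```

```bash
python3 -m creep '[{"grip":40,"linear":[-15,14,0],"rot":[0,0,0]},{"grip":40,"linear":[-20,20,0],"rot":[0,0,0]},{"grip":40,"linear":[-20,20,0],"rot":[0,0,0]},{"grip":40,"linear":[-15.4,14.8,0],"rot":[0,0,0]},{"grip":40,"linear":[0,0,0],"rot":[0,0,0.12]},{"grip":40,"linear":[0,0,0],"rot":[0,0,0.122]},{"grip":40,"linear":[0,0,0],"rot":[0,0,0.122]},{"grip":40,"linear":[0,0,0],"rot":[0,0,0.122]},{"grip":40,"linear":[0,0,0],"rot":[0,0,0.122]},{"grip":40,"linear":[0,0,0],"rot":[0,0,0.122]},{"grip":40,"linear":[0,0,0],"rot":[0,0,0.122]},{"grip":40,"linear":[0,0,0],"rot":[0,0,0.122]}]'
python3 -m creep '[{"grip":40,"linear":[0,0,0],"rot":[0,0,0.122]},{"grip":40,"linear":[0,0,0],"rot":[0,0,0.12]},{"grip":40,"linear":[0,0,0],"rot":[0,0,0]},{"grip":40,"linear":[0,0,0],"rot":[0,0,0]}]'
python3 - <<'E'
from h import *
plan([453.5,-286.7,32],-8.9)
p,d=imaging.capture("top");cv2.imwrite("pics/t4.png",cv2.resize(p[150:350,250:530,::-1],None,fx=2.8,fy=2.8,interpolation=cv2.INTER_CUBIC))
E
```

```text
time_s: 8.72
eef_pos: [451.7, -285.5, 141.0]
ee_rot: [-0.001, 0.999, 0.041, -0.001]
force: [-0.0, 0.6, -0.3]
grip_width: 0.47
time_s: 9.05
eef_pos: [451.8, -285.7, 141.3]
ee_rot: [-0.0, 0.997, -0.075, -0.0]
force: [-0.4, 0.5, 0.2]
grip_width: 0.468
t 9.05 pos [ 451.8 -285.7  141.3] grip mm 40.0 F [-0.4  0.5  0.2] tq [-0.04  0.01  0.03] q1,q6 [-0.78  0.94]
heading -8.63 tool z [-8.e-04  8.e-04 -1.e+00]
shift tool [  1.9   0.8 109.3]
rot z 0.005
```

View pics/t4.png

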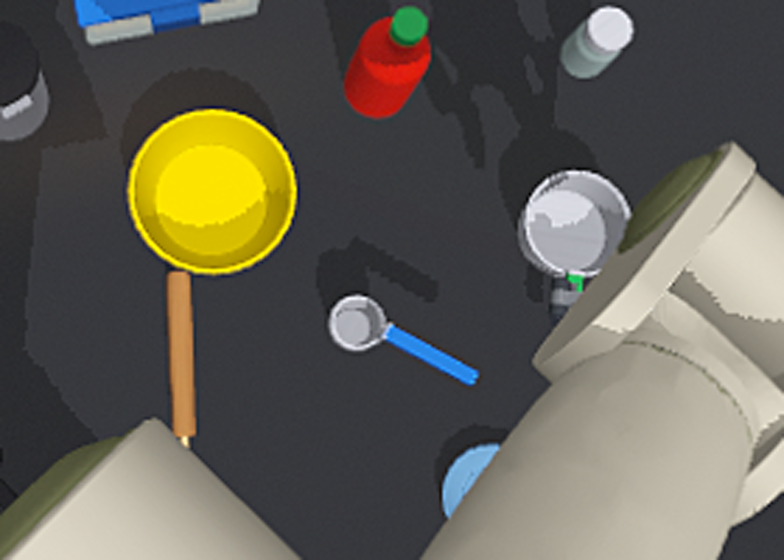

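The small scoop stands at (357,322), the bowl is empty at (213,190), and the gripper is over the green handle at (575,282). Descending and gripping.

```bash
python3 -m creep '[{"grip":40,"linear":[1.9,0.8,15],"rot":[0,0,0]},{"grip":40,"linear":[0,0,22],"rot":[0,0,0]},{"grip":40,"linear":[0,0,22],"rot":[0,0,0]},{"grip":40,"linear":[0,0,20],"rot":[0,0,0]},{"grip":40,"linear":[0,0,15],"rot":[0,0,0]},{"grip":40,"linear":[0,0,10],"rot":[0,0,0]},{"grip":40,"linear":[0,0,5],"rot":[0,0,0]},{"grip":40,"linear":[0,0,0],"rot":[0,0,0]},{"grip":40,"linear":[0,0,0],"rot":[0,0,0]}]'
python3 -m creep '[{"grip":20,"linear":[0,0,0],"rot":[0,0,0]},{"grip":8,"linear":[0,0,0],"rot":[0,0,0]},{"grip":8,"linear":[0,0,0],"rot":[0,0,0]},{"grip":8,"linear":[0,0,0],"rot":[0,0,0]},{"grip":8,"linear":[0,0,0],"rot":[0,0,0]},{"grip":8,"linear":[0,0,0],"rot":[0,0,0]}]' 110
python3 -m creep '[{"grip":8,"linear":[0,0,-4],"rot":[0,0,0]},{"grip":8,"linear":[0,0,-4],"rot":[0,0,0]},{"grip":8,"linear":[0,0,-4],"rot":[0,0,0]},{"grip":8,"linear":[0,0,-6],"rot":[0,0,0]},{"grip":8,"linear":[0,0,-6],"rot":[0,0,0]},{"grip":8,"linear":[0,0,-6],"rot":[0,0,0]},{"grip":8,"linear":[0,0,0],"rot":[0,0,0]},{"grip":8,"linear":[0,0,0],"rot":[0,0,0]}]'
python3 - <<'E'
from h import *
plan(None)
p2,d=imaging.capture("side");b=p2[120:290,280:480]
cv2.imwrite("pics/g5.png",cv2.resize(b[:,:,::-1],None,fx=3.5,fy=3.5,interpolation=cv2.INTER_CUBIC))
p,d=imaging.capture("top");m=mask(p,"yellow",(280,170,375,260));cs=max(cv2.findContours(m,0,2)[0],key=cv2.contourArea)
print("bowl",cv2.minEnclosingCircle(ray_plane("top",cs.reshape(-1,2),46)[:,:2].astype(np.float32)))
P=cloud("top",d,uv(m));Q=P[P[:,2]>42];print("bowl depth",cv2.minEnclosingCircle(Q[:,:2].astype(np.float32)))
E
```

```text
time_s: 9.85
eef_pos: [454.0, -287.2, 33.3]
ee_rot: [0.0, 0.997, -0.077, 0.0]
force: [0.3, 0.0, 0.0]
grip_width: 0.467
time_s: 10.35
eef_pos: [453.8, -287.3, 33.3]
ee_rot: [0.0, 0.997, -0.077, 0.0]
force: [-3.1, -0.4, 6.1]
grip_width: 0.116
time_s: 11.02
eef_pos: [453.9, -287.1, 63.2]
ee_rot: [0.0, 0.997, -0.077, 0.0]
force: [-0.7, 0.5, -2.2]
grip_width: 0.117
t 11.02 pos [ 453.9 -287.1   63.2] grip mm 10.0 F [-0.7  0.5 -2.2] tq [ 0.02  0.1  -0.01] q1,q6 [-0.78  0.94]
heading -8.83 tool z [ 5.e-04 -5.e-04 -1.e+00]
bowl ((573.2083129882812, -4.838319778442383), 68.462890625)
bowl depth ((573.7214965820312, -5.168550491333008), 67.74765014648438)
```

View pics/g5.png

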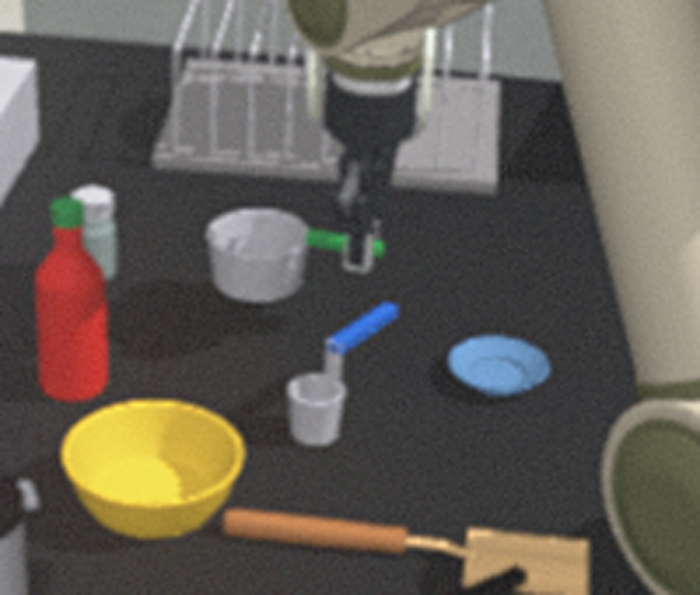

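The large scoop is lifted and level at (258,255). I'm raising it above everything low and carrying it over the bowl, turning it so its handle clears the spatula.

```bash
python3 -m creep '[{"grip":8,"linear":[0,0,-10],"rot":[0,0,0]},{"grip":8,"linear":[0,0,-15],"rot":[0,0,0]},{"grip":8,"linear":[0,0,-20],"rot":[0,0,0]},{"grip":8,"linear":[0,0,-20],"rot":[0,0,0]},{"grip":8,"linear":[0,0,-10],"rot":[0,0,0]},{"grip":8,"linear":[0,-8,0],"rot":[0,0,0]},{"grip":8,"linear":[-1,-15,0],"rot":[0,0,0]},{"grip":8,"linear":[-1,-20,0],"rot":[0,0,0]},{"grip":8,"linear":[-1,-25,0],"rot":[0,0,0]},{"grip":8,"linear":[-1,-25,0],"rot":[0,0,0]},{"grip":8,"linear":[-1,-25,0],"rot":[0,0,0]},{"grip":8,"linear":[-1,-25,0],"rot":[0,0,0]}]'
python3 -m creep '[{"grip":8,"linear":[-1,-25,0],"rot":[0,0,0]},{"grip":8,"linear":[-1,-25,0],"rot":[0,0,0]},{"grip":8,"linear":[0,-25,0],"rot":[0,0,0]},{"grip":8,"linear":[0,-22,0],"rot":[0,0,0]},{"grip":8,"linear":[0,-12,0],"rot":[0,0,0]},{"grip":8,"linear":[0,-6,0],"rot":[0,0,0]},{"grip":8,"linear":[0,0,0],"rot":[0,0,-0.07]},{"grip":8,"linear":[0,0,0],"rot":[0,0,-0.1]},{"grip":8,"linear":[0,0,0],"rot":[0,0,-0.1]},{"grip":8,"linear":[0,0,0],"rot":[0,0,-0.1]},{"grip":8,"linear":[0,0,0],"rot":[0,0,-0.06]},{"grip":8,"linear":[0,0,0],"rot":[0,0,0]}]'
python3 - <<'E'
from h import *
plan([485.1,-30.6,0],16)
p,d=imaging.capture("top");cv2.imwrite("pics/t6.png",cv2.resize(p[150:350,230:510,::-1],None,fx=2.8,fy=2.8,interpolation=cv2.INTER_CUBIC))
E
```

```text
time_s: 12.12
eef_pos: [468.9, -141.9, 136.4]
ee_rot: [-0.001, 0.997, -0.077, -0.001]
force: [1.4, -0.3, -2.5]
grip_width: 0.117
time_s: 13.12
eef_pos: [484.7, -30.4, 136.9]
ee_rot: [-0.0, 0.99, 0.138, -0.001]
force: [0.6, -0.6, -2.3]
grip_width: 0.119
t 13.12 pos [484.7 -30.4 136.9] grip mm 10.1 F [ 0.6 -0.6 -2.3] tq [0.01 0.11 0.  ] q1,q6 [-0.3   0.99]
heading 15.92 tool z [-1.8e-03  6.0e-04 -1.0e+00]
shift tool [  0.5   0.4 136.9]
rot z -0.001
```

View pics/t6.png

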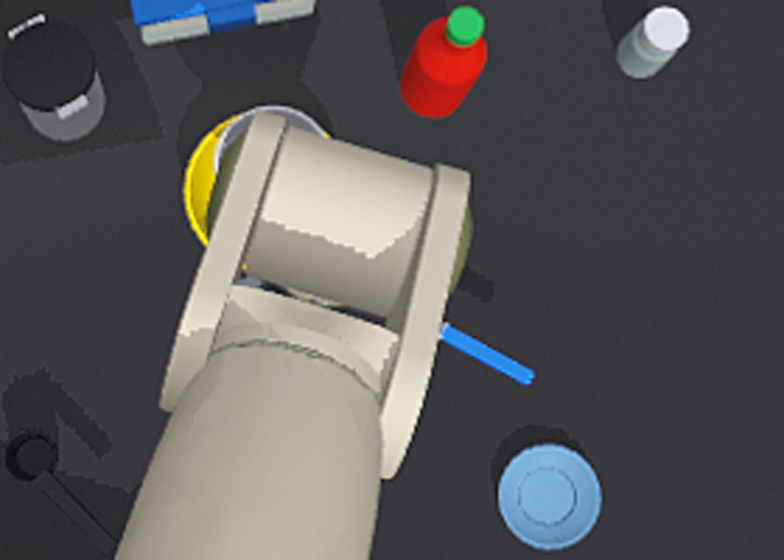

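The arm hides most of the top view, with only the cup rim showing at (270,120) over the bowl. I'll lower to just above the floor and check from the side.

```bash
python3 -m creep '[{"grip":8,"linear":[0.5,0.4,8],"rot":[0,0,0]},{"grip":8,"linear":[0,0,14],"rot":[0,0,0]},{"grip":8,"linear":[0,0,16],"rot":[0,0,0]},{"grip":8,"linear":[0,0,16],"rot":[0,0,0]},{"grip":8,"linear":[0,0,14],"rot":[0,0,0]},{"grip":8,"linear":[0,0,10],"rot":[0,0,0]},{"grip":8,"linear":[0,0,5],"rot":[0,0,0]},{"grip":8,"linear":[0,0,2],"rot":[0,0,0]},{"grip":8,"linear":[0,0,0],"rot":[0,0,0]},{"grip":8,"linear":[0,0,0],"rot":[0,0,0]}]'
python3 - <<'E'
from h import *
plan([485.1,-30.6,39.5],16)
p2,d=imaging.capture("side");b=p2[170:310,230:430]
cv2.imwrite("pics/g7.png",cv2.resize(b[:,:,::-1],None,fx=4,fy=4,interpolation=cv2.INTER_CUBIC))
E
```

```text
time_s: 14.0
eef_pos: [486.4, -31.1, 53.3]
ee_rot: [0.0, 0.991, 0.137, 0.0]
force: [0.7, 0.4, -1.4]
grip_width: 0.118
t 14.0 pos [486.4 -31.1  53.3] grip mm 10.1 F [ 0.7  0.4 -1.4] tq [-0.06  0.14 -0.02] q1,q6 [-0.3   0.99]
heading 15.78 tool z [ 9.e-04 -3.e-04 -1.e+00]
shift tool [-1.1 -0.9 13.8]
rot z -0.004
```

View pics/g7.png

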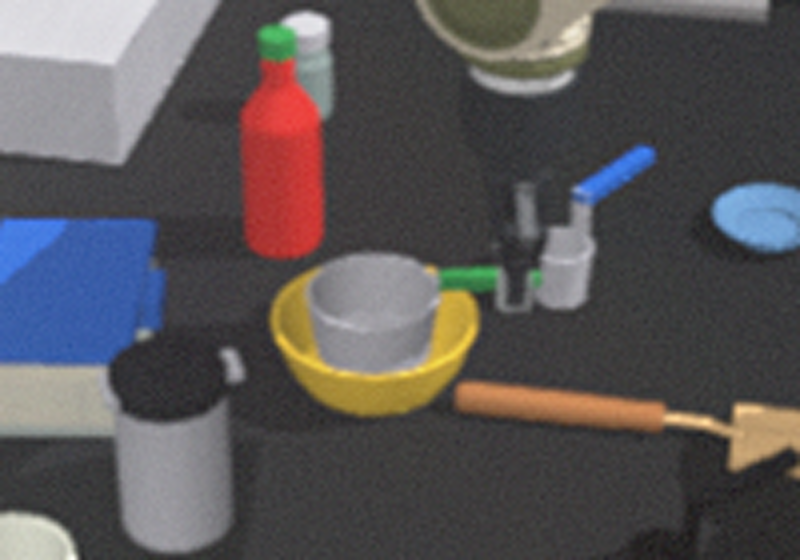

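The cup hangs level inside the bowl at (373,310), centred between the bowl's sides. Lowering it onto the floor.

```bash
python3 -m creep '[{"grip":8,"linear":[-1,-0.5,4],"rot":[0,0,0]},{"grip":8,"linear":[0,0,4],"rot":[0,0,0]},{"grip":8,"linear":[0,0,3],"rot":[0,0,0]},{"grip":8,"linear":[0,0,1],"rot":[0,0,0]},{"grip":8,"linear":[0,0,1],"rot":[0,0,0]},{"grip":8,"linear":[0,0,0],"rot":[0,0,0]},{"grip":8,"linear":[0,0,0],"rot":[0,0,0]}]'
python3 - <<'E'
from h import *
plan([485.1,-30.6,39.5],16)
E
```

```text
time_s: 14.63
eef_pos: [485.1, -30.9, 39.9]
ee_rot: [0.0, 0.991, 0.137, 0.0]
force: [-0.7, 0.8, 0.0]
grip_width: 0.118
t 14.63 pos [485.1 -30.9  39.9] grip mm 10.1 F [-0.7  0.8  0. ] tq [0.06 0.09 0.07] q1,q6 [-0.31  0.99]
heading 15.8 tool z [ 4.e-04 -0.e+00 -1.e+00]
shift tool [ 0.1 -0.3  0.4]
rot z -0.003
```

```bash
python3 -m creep '[{"grip":8,"linear":[0,0,0.5],"rot":[0,0,0]},{"grip":8,"linear":[0,0,0.5],"rot":[0,0,0]},{"grip":8,"linear":[0,0,0],"rot":[0,0,0]},{"grip":14,"linear":[0,0,0],"rot":[0,0,0]},{"grip":20,"linear":[0,0,0],"rot":[0,0,0]},{"grip":30,"linear":[0,0,0],"rot":[0,0,0]},{"grip":36,"linear":[0,0,0],"rot":[0,0,0]},{"grip":36,"linear":[0,0,-8],"rot":[0,0,0]},{"grip":36,"linear":[0,0,-20],"rot":[0,0,0]},{"grip":36,"linear":[0,0,-30],"rot":[0,0,0]},{"grip":36,"linear":[0,0,-30],"rot":[0,0,0]},{"grip":36,"linear":[0,0,-20],"rot":[0,0,0]}]'
python3 - <<'E'
from h import *
plan([416.5,334.2,160],126.5)
p2,d=imaging.capture("side");b=p2[170:310,230:430]
cv2.imwrite("pics/g8.png",cv2.resize(b[:,:,::-1],None,fx=4,fy=4,interpolation=cv2.INTER_CUBIC))
E
```

```text
time_s: 15.63
eef_pos: [485.6, -31.0, 150.0]
ee_rot: [0.001, 0.991, 0.137, 0.001]
force: [0.2, 0.7, 0.8]
grip_width: 0.416
t 15.63 pos [485.6 -31.  150. ] grip mm 35.6 F [0.2 0.7 0.8] tq [-0.   -0.01  0.03] q1,q6 [-0.31  0.99]
heading 15.81 tool z [ 3.e-03 -9.e-04 -1.e+00]
shift tool [  33.  -370.2  -10.6]
rot z 1.21
```

View pics/g8.png

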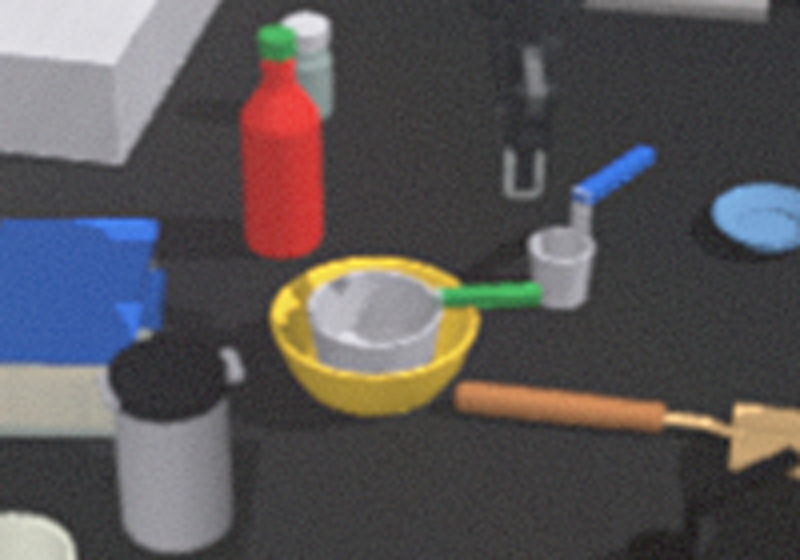

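The large scoop sits level on the bowl floor, mouth at (375,305) and green handle ending at (540,293). Next is the medium scoop.

```bash
python3 -m creep '[{"grip":40,"linear":[2,-15,-5],"rot":[0,0,0]},{"grip":40,"linear":[2,-25,-5],"rot":[0,0,0]},{"grip":40,"linear":[3,-33,0],"rot":[0,0,0]},{"grip":40,"linear":[3,-33,0],"rot":[0,0,0]},{"grip":40,"linear":[3,-33,0],"rot":[0,0,0]},{"grip":40,"linear":[3,-33,0],"rot":[0,0,0]},{"grip":40,"linear":[3,-33,0],"rot":[0,0,0]},{"grip":40,"linear":[3,-33,0],"rot":[0,0,0]},{"grip":40,"linear":[3,-33,0],"rot":[0,0,0]},{"grip":40,"linear":[3,-33,0],"rot":[0,0,0]},{"grip":40,"linear":[3,-33,0],"rot":[0,0,0]},{"grip":40,"linear":[2,-33,0],"rot":[0,0,0]}]'
python3 -m creep '[{"grip":40,"linear":[0,0,0],"rot":[0,0,-0.12]},{"grip":40,"linear":[0,0,0],"rot":[0,0,-0.12]},{"grip":40,"linear":[0,0,0],"rot":[0,0,-0.12]},{"grip":40,"linear":[0,0,0],"rot":[0,0,-0.12]},{"grip":40,"linear":[0,0,0],"rot":[0,0,-0.12]},{"grip":40,"linear":[0,0,0],"rot":[0,0,-0.12]},{"grip":40,"linear":[0,0,0],"rot":[0,0,-0.12]},{"grip":40,"linear":[0,0,0],"rot":[0,0,-0.12]},{"grip":40,"linear":[0,0,0],"rot":[0,0,-0.12]},{"grip":40,"linear":[0,0,0],"rot":[0,0,-0.12]},{"grip":40,"linear":[0,0,0],"rot":[0,0,-0.12]},{"grip":40,"linear":[0,0,0],"rot":[0,0,-0.12]}]'
python3 -m creep '[{"grip":40,"linear":[0,0,0],"rot":[0,0,-0.12]},{"grip":40,"linear":[0,0,0],"rot":[0,0,-0.12]},{"grip":40,"linear":[0,0,0],"rot":[0,0,-0.12]},{"grip":40,"linear":[0,0,0],"rot":[0,0,-0.12]},{"grip":40,"linear":[0,0,0],"rot":[0,0,0]},{"grip":40,"linear":[0,0,0],"rot":[0,0,0]}]'
python3 - <<'E'
from h import *
plan([416.6,334.6,42],126.5)
p,dp=imaging.capture("top");cv2.imwrite("pics/t9.png",cv2.resize(p[170:340,130:400,::-1],None,fx=2.8,fy=2.8,interpolation=cv2.INTER_CUBIC))
h=cv2.cvtColor(p,cv2.COLOR_RGB2HSV)
# rim of large in bowl: points above the bowl rim height
vv,uu=np.mgrid[180:255,285:370];U=np.c_[uu.ravel(),vv.ravel()]
P=cloud("top",dp,U);s=h[U[:,1],U[:,0]][dp[U[:,1],U[:,0]]>0]
for nm,k in(("yellow",(s[:,1]>150)&(s[:,0]>22)&(s[:,0]<36)&(P[:,2]>41)),("steel",(s[:,1]<70)&(P[:,2]>46)&(P[:,2]<60))):
    Q=P[k];print(nm,k.sum(),cv2.minEnclosingCircle(Q[:,:2].astype(np.float32)),np.percentile(Q[:,2],[10,50,90]))
E
```

```text
time_s: 16.68
eef_pos: [415.4, 335.8, 157.2]
ee_rot: [-0.0, 0.991, 0.138, 0.0]
force: [0.3, -0.9, -0.1]
grip_width: 0.47
time_s: 17.68
eef_pos: [415.9, 334.1, 157.1]
ee_rot: [0.0, 0.652, 0.758, 0.0]
force: [0.0, -1.1, 0.2]
grip_width: 0.469
time_s: 18.18
eef_pos: [415.9, 334.1, 157.0]
ee_rot: [0.0, 0.457, 0.889, 0.0]
force: [-0.6, 0.9, -1.6]
grip_width: 0.47
t 18.18 pos [415.9 334.1 157. ] grip mm 40.1 F [-0.6  0.9 -1.6] tq [-0.04 -0.    0.04] q1,q6 [ 0.46 -0.16]
heading 125.6 tool z [ 1.e-04  0.e+00 -1.e+00]
shift tool [ -0.    0.8 115. ]
rot z -0.016
yellow 440 ((573.83740234375, -5.723890781402588), 67.75387573242188) [42.63990147 46.13412999 49.06017221]
steel 194 ((574.0316162109375, -6.373706340789795), 43.875423431396484) [48.39101924 52.03804589 55.65817797]
```

View pics/t9.png

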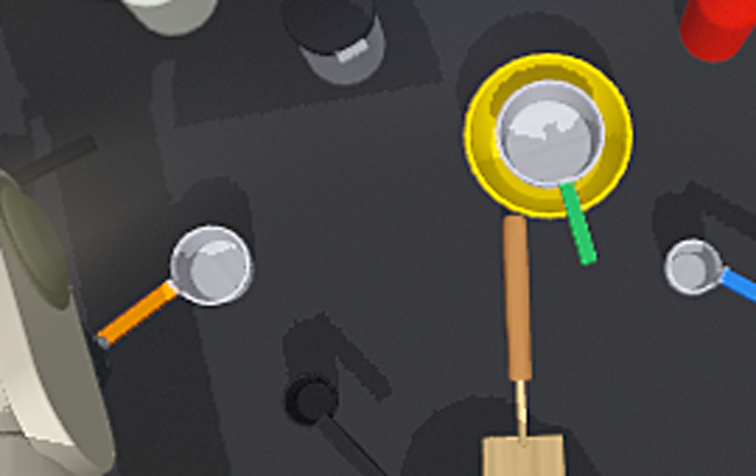

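The large cup (550,133) is concentric in the bowl, about 1 mm off-centre with its rim at z = 52, so fully down. The gripper is over the orange handle's end at (105,340). Gripping the medium scoop.

```bash
python3 -m creep '[{"grip":40,"linear":[0,0.8,15],"rot":[0,0,-0.016]},{"grip":40,"linear":[0,0,22],"rot":[0,0,0]},{"grip":40,"linear":[0,0,22],"rot":[0,0,0]},{"grip":40,"linear":[0,0,20],"rot":[0,0,0]},{"grip":40,"linear":[0,0,18],"rot":[0,0,0]},{"grip":40,"linear":[0,0,10],"rot":[0,0,0]},{"grip":40,"linear":[0,0,6],"rot":[0,0,0]},{"grip":40,"linear":[0,0,2],"rot":[0,0,0]},{"grip":40,"linear":[0,0,0],"rot":[0,0,0]},{"grip":40,"linear":[0,0,0],"rot":[0,0,0]}]'
python3 -m creep '[{"grip":20,"linear":[0,0,0],"rot":[0,0,0]},{"grip":8,"linear":[0,0,0],"rot":[0,0,0]},{"grip":8,"linear":[0,0,0],"rot":[0,0,0]},{"grip":8,"linear":[0,0,0],"rot":[0,0,0]},{"grip":8,"linear":[0,0,0],"rot":[0,0,0]},{"grip":8,"linear":[0,0,0],"rot":[0,0,0]}]' 110
python3 -m creep '[{"grip":8,"linear":[0,0,-4],"rot":[0,0,0]},{"grip":8,"linear":[0,0,-4],"rot":[0,0,0]},{"grip":8,"linear":[0,0,-4],"rot":[0,0,0]},{"grip":8,"linear":[0,0,-6],"rot":[0,0,0]},{"grip":8,"linear":[0,0,-6],"rot":[0,0,0]},{"grip":8,"linear":[0,0,-6],"rot":[0,0,0]},{"grip":8,"linear":[0,0,0],"rot":[0,0,0]},{"grip":8,"linear":[0,0,0],"rot":[0,0,0]}]'
python3 - <<'E'
from h import *
plan(None)
p2,dp=imaging.capture("side");b=p2[260:400,270:470]
cv2.imwrite("pics/g10.png",cv2.resize(b[:,:,::-1],None,fx=4,fy=4,interpolation=cv2.INTER_CUBIC))
p,dp=imaging.capture("top");h=cv2.cvtColor(p,cv2.COLOR_RGB2HSV)
vv,uu=np.mgrid[235:290,175:235];U=np.c_[uu.ravel(),vv.ravel()]
P=cloud("top",dp,U);s=h[U[:,1],U[:,0]][dp[U[:,1],U[:,0]]>0];k=(s[:,1]<70)&(P[:,2]>67)&(P[:,2]<85);Q=P[k]
print(k.sum(),cv2.minEnclosingCircle(Q[:,:2].astype(np.float32)),np.percentile(Q[:,2],[10,50,90]))
E
```

```text
time_s: 19.07
eef_pos: [417.1, 334.9, 42.7]
ee_rot: [0.0, 0.449, 0.894, 0.001]
force: [0.6, 0.3, 0.4]
grip_width: 0.472
time_s: 19.57
eef_pos: [416.8, 334.9, 42.2]
ee_rot: [0.0, 0.448, 0.894, 0.0]
force: [-1.1, 1.4, 4.4]
grip_width: 0.115
time_s: 20.23
eef_pos: [416.8, 334.7, 72.2]
ee_rot: [0.0, 0.448, 0.894, 0.0]
force: [0.5, -0.3, -1.1]
grip_width: 0.116
t 20.23 pos [416.8 334.7  72.2] grip mm 9.9 F [ 0.5 -0.3 -1.1] tq [ 0.05  0.02 -0.03] q1,q6 [ 0.46 -0.18]
heading 126.72 tool z [ 7.e-04  4.e-04 -1.e+00]
156 ((451.2427062988281, 281.7825622558594), 54.53384017944336) [68.94034289 73.06807935 76.44997013]
```

View pics/g10.png

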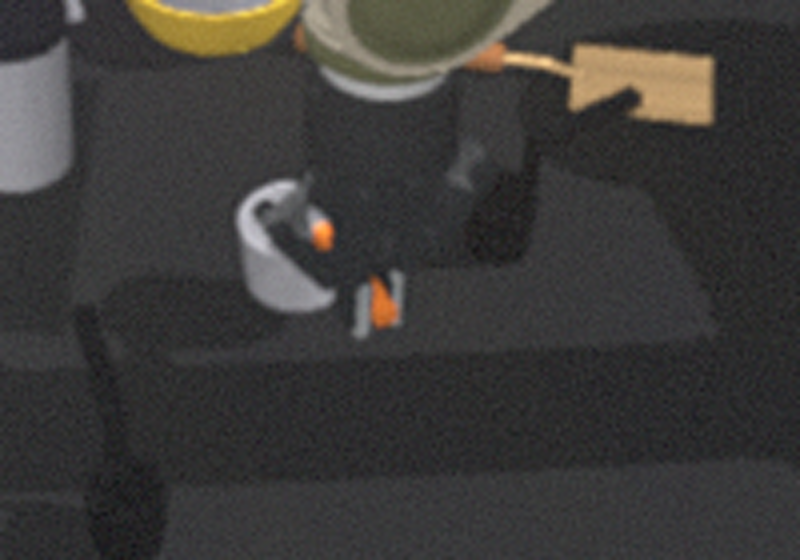

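The medium scoop is lifted and upright, cup at (290,250) in the crop and the handle held at (380,300). I'm carrying it over the large one.

```bash
python3 -m creep '[{"grip":8,"linear":[0,0,-10],"rot":[0,0,0]},{"grip":8,"linear":[0,0,-15],"rot":[0,0,0]},{"grip":8,"linear":[0,0,-20],"rot":[0,0,0]},{"grip":8,"linear":[0,0,-15],"rot":[0,0,0]},{"grip":8,"linear":[0,0,-6],"rot":[0,0,0]},{"grip":8,"linear":[-9,-2.5,0],"rot":[0,0,0]},{"grip":8,"linear":[-18,-5,0],"rot":[0,0,0]},{"grip":8,"linear":[-25,-7,0],"rot":[0,0,0]},{"grip":8,"linear":[-29,-8,0],"rot":[0,0,0]},{"grip":8,"linear":[-29,-8,0],"rot":[0,0,0]},{"grip":8,"linear":[-29,-8,0],"rot":[0,0,0]},{"grip":8,"linear":[-29,-8,0],"rot":[0,0,0]}]'
python3 -m creep '[{"grip":8,"linear":[-29,-8,0],"rot":[0,0,0]},{"grip":8,"linear":[-29,-8,0],"rot":[0,0,0]},{"grip":8,"linear":[-25,-7,0],"rot":[0,0,0]},{"grip":8,"linear":[-18,-5,0],"rot":[0,0,0]},{"grip":8,"linear":[-9,-2.5,0],"rot":[0,0,0]},{"grip":8,"linear":[-3.3,-0.7,0],"rot":[0,0,0]},{"grip":8,"linear":[0,0,0],"rot":[0,0,0]},{"grip":8,"linear":[0,0,0],"rot":[0,0,0]}]'
python3 - <<'E'
from h import *
plan([522.6,62.8,52.2],126.7)
p2,dp=imaging.capture("side");b=p2[150:310,230:430]
cv2.imwrite("pics/g11.png",cv2.resize(b[:,:,::-1],None,fx=3.5,fy=3.5,interpolation=cv2.INTER_CUBIC))
E
```

```text
time_s: 21.33
eef_pos: [479.6, 170.1, 136.8]
ee_rot: [-0.001, 0.448, 0.894, -0.001]
force: [0.7, -0.1, -1.8]
grip_width: 0.114
time_s: 22.0
eef_pos: [522.1, 63.4, 137.5]
ee_rot: [-0.0, 0.448, 0.894, -0.0]
force: [0.3, 0.2, -0.6]
grip_width: 0.111
t 22.0 pos [522.1  63.4 137.5] grip mm 9.5 F [ 0.3  0.2 -0.6] tq [ 0.05  0.03 -0.  ] q1,q6 [-0.1  -0.74]
heading 126.76 tool z [-9.e-04  3.e-04 -1.e+00]
shift tool [-0.9  0.1 85.3]
rot z 0.001
```

View pics/g11.png

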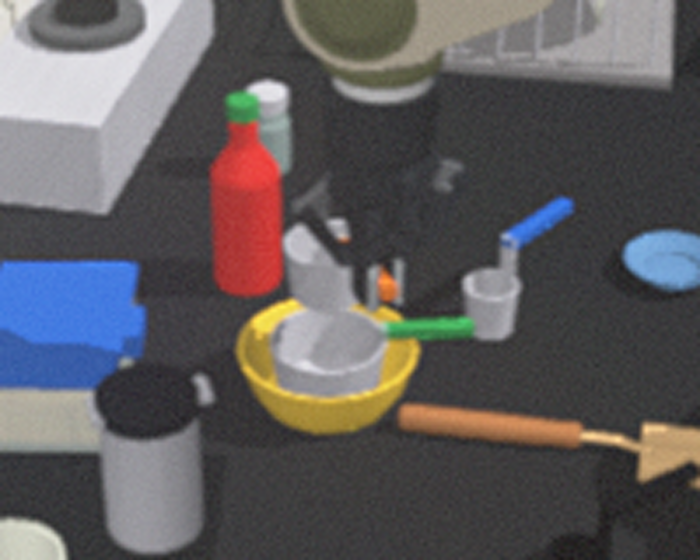

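The medium cup hangs upright at (320,262), above the large one's mouth at (330,345). Lowering it.

```bash
python3 -m creep '[{"grip":8,"linear":[-0.9,0,8],"rot":[0,0,0]},{"grip":8,"linear":[0,0,12],"rot":[0,0,0]},{"grip":8,"linear":[0,0,14],"rot":[0,0,0]},{"grip":8,"linear":[0,0,12],"rot":[0,0,0]},{"grip":8,"linear":[0,0,10],"rot":[0,0,0]},{"grip":8,"linear":[0,0,8],"rot":[0,0,0]},{"grip":8,"linear":[0,0,6],"rot":[0,0,0]},{"grip":8,"linear":[0,0,4],"rot":[0,0,0]},{"grip":8,"linear":[0,0,0],"rot":[0,0,0]},{"grip":8,"linear":[0,0,0],"rot":[0,0,0]}]'
python3 - <<'E'
from h import *
plan([522.6,62.8,52.2],126.7)
p2,dp=imaging.capture("side");b=p2[190:310,260:430]
cv2.imwrite("pics/g12.png",cv2.resize(b[:,:,::-1],None,fx=4.5,fy=4.5,interpolation=cv2.INTER_CUBIC))
E
```

```text
time_s: 22.88
eef_pos: [523.3, 62.0, 64.0]
ee_rot: [0.0, 0.448, 0.894, 0.0]
force: [-0.1, 0.3, -0.8]
grip_width: 0.114
t 22.88 pos [523.3  62.   64. ] grip mm 9.8 F [-0.1  0.3 -0.8] tq [ 0.1   0.02 -0.03] q1,q6 [-0.1  -0.75]
heading 126.73 tool z [ 3.e-04 -0.e+00 -1.e+00]
shift tool [ 1.  -0.1 11.8]
rot z 0.001
```

View pics/g12.png

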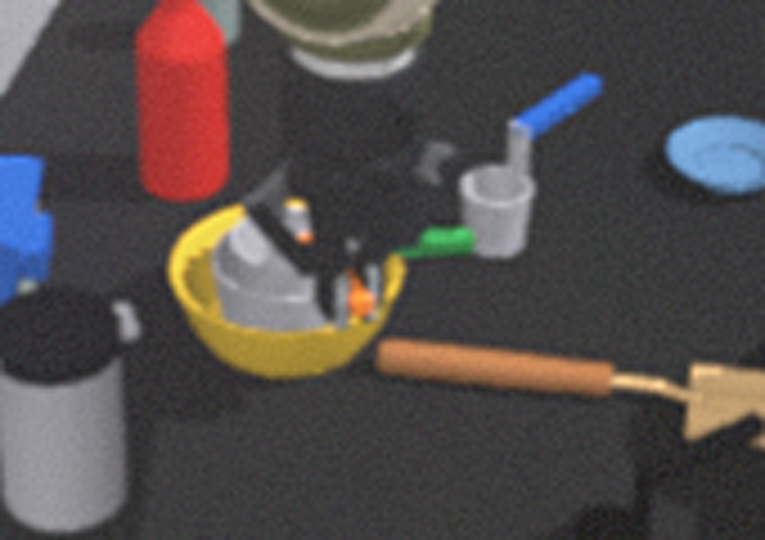

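The medium cup is going into the large one at (265,245) with no contact force showing. I'll finish lowering, release it and go up.

```bash
python3 -m creep '[{"grip":8,"linear":[0.8,0,4],"rot":[0,0,0]},{"grip":8,"linear":[0,0,3],"rot":[0,0,0]},{"grip":8,"linear":[0,0,2],"rot":[0,0,0]},{"grip":8,"linear":[0,0,1],"rot":[0,0,0]},{"grip":8,"linear":[0,0,1],"rot":[0,0,0]},{"grip":8,"linear":[0,0,0.5],"rot":[0,0,0]},{"grip":8,"linear":[0,0,0],"rot":[0,0,0]},{"grip":8,"linear":[0,0,0],"rot":[0,0,0]}]'
python3 -c "
from h import *
plan([522.6,62.8,52.2],126.7)"
```

```text
time_s: 23.6
eef_pos: [522.7, 62.7, 52.6]
ee_rot: [0.0, 0.448, 0.894, 0.0]
force: [-1.7, 0.7, 3.6]
grip_width: 0.117
t 23.6 pos [522.7  62.7  52.6] grip mm 10.0 F [-1.7  0.7  3.6] tq [ 0.19  0.29 -0.01] q1,q6 [-0.1  -0.74]
heading 126.73 tool z [ 3.e-04 -0.e+00 -1.e+00]
shift tool [0.1 0.  0.4]
rot z 0.001
```

```bash
python3 -m creep '[{"grip":14,"linear":[0,0,0],"rot":[0,0,0]},{"grip":20,"linear":[0,0,0],"rot":[0,0,0]},{"grip":30,"linear":[0,0,0],"rot":[0,0,0]},{"grip":36,"linear":[0,0,0],"rot":[0,0,0]},{"grip":36,"linear":[0,0,-8],"rot":[0,0,0]},{"grip":36,"linear":[0,0,-20],"rot":[0,0,0]},{"grip":36,"linear":[0,0,-30],"rot":[0,0,0]},{"grip":36,"linear":[0,0,-30],"rot":[0,0,0]},{"grip":36,"linear":[0,0,-10],"rot":[0,0,0]},{"grip":36,"linear":[0,0,0],"rot":[0,0,0]}]'
python3 - <<'E'
from h import *
p2,dp=imaging.capture("side");b=p2[190:310,260:430]
cv2.imwrite("pics/g13.png",cv2.resize(b[:,:,::-1],None,fx=4.5,fy=4.5,interpolation=cv2.INTER_CUBIC))
p,dp=imaging.capture("top")
m=mask(p,"blue",(365,255,440,300));m=cv2.bitwise_and(m,m)
Q=ray_plane("top",uv(m),76);d,c=line(Q);s=(Q[:,:2]-c)@d;print("blue",(m>0).sum(),d,(c+d*s.min()).round(1),(c+d*s.max()).round(1))
h=cv2.cvtColor(p,cv2.COLOR_RGB2HSV)
vv,uu=np.mgrid[250:282,360:395];U=np.c_[uu.ravel(),vv.ravel()]
P=cloud("top",dp,U);s=h[U[:,1],U[:,0]][dp[U[:,1],U[:,0]]>0];k=(s[:,1]<70)&(P[:,2]>36)&(P[:,2]<48);Q=P[k]
print("small rim",k.sum(),cv2.minEnclosingCircle(Q[:,:2].astype(np.float32)))
cv2.imwrite("pics/t13.png",cv2.resize(p[150:350,240:500,::-1],None,fx=2.8,fy=2.8,interpolation=cv2.INTER_CUBIC))
E
```

```text
time_s: 24.43
eef_pos: [523.9, 62.5, 153.3]
ee_rot: [0.003, 0.448, 0.894, 0.001]
force: [0.1, -0.3, 0.2]
grip_width: 0.422
blue 223 [0.49029523 0.8715564 ] [ 417.2 -205.9] [ 454.1 -140.4]
small rim 92 ((465.9132995605469, -121.04890441894531), 21.928260803222656)
```

View pics/g13.png

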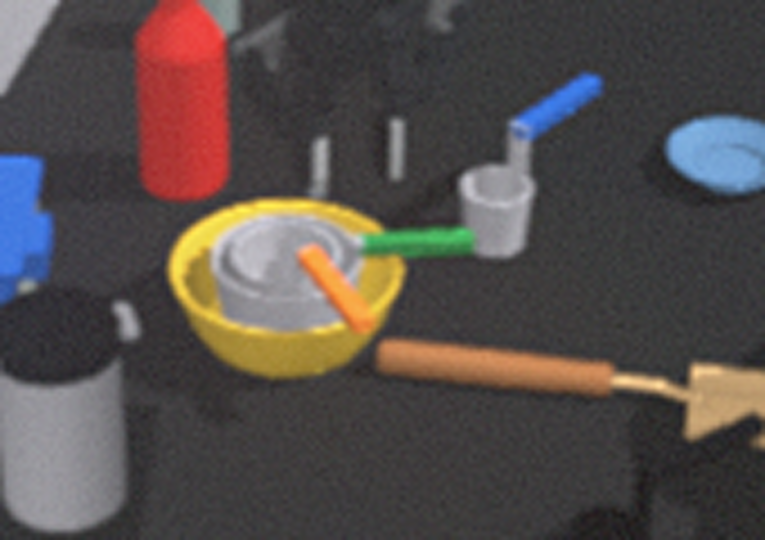

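View pics/t13.png

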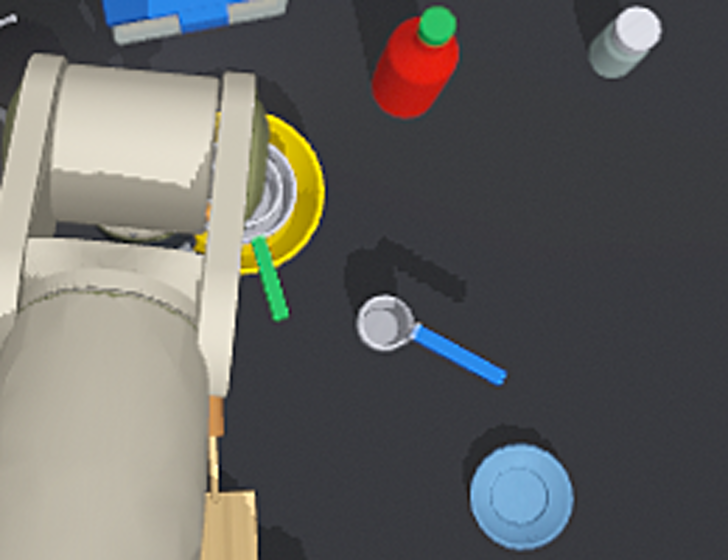

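The medium scoop is nested in the large one (side crop, (280,250)), orange handle end at (365,325). The top view shows the small scoop at (385,322), measured at axis (465.5,-120.6). Going back for it.

```bash
python3 -m creep '[{"grip":40,"linear":[-10,-15,0],"rot":[0,0,0]},{"grip":40,"linear":[-15,-24,0],"rot":[0,0,0]},{"grip":40,"linear":[-15,-24,0],"rot":[0,0,0]},{"grip":40,"linear":[-15,-24,0],"rot":[0,0,0]},{"grip":40,"linear":[-15,-24,0],"rot":[0,0,0]},{"grip":40,"linear":[-15,-24,0],"rot":[0,0,0]},{"grip":40,"linear":[-15,-24,0],"rot":[0,0,0]},{"grip":40,"linear":[-15,-24,0],"rot":[0,0,0]},{"grip":40,"linear":[-15,-24,0],"rot":[0,0,0]},{"grip":40,"linear":[-14.6,-22.6,0],"rot":[0,0,0]},{"grip":40,"linear":[0,0,0],"rot":[0,0,0.115]},{"grip":40,"linear":[0,0,0],"rot":[0,0,0.115]}]'
python3 -m creep '[{"grip":40,"linear":[0,0,0],"rot":[0,0,0.115]},{"grip":40,"linear":[0,0,0],"rot":[0,0,0.115]},{"grip":40,"linear":[0,0,0],"rot":[0,0,0.115]},{"grip":40,"linear":[0,0,0],"rot":[0,0,0.115]},{"grip":40,"linear":[0,0,0],"rot":[0,0,0.115]},{"grip":40,"linear":[0,0,0],"rot":[0,0,0.115]},{"grip":40,"linear":[0,0,0],"rot":[0,0,0.115]},{"grip":40,"linear":[0,0,0],"rot":[0,0,0.115]},{"grip":40,"linear":[0,0,0],"rot":[0,0,0]},{"grip":40,"linear":[0,0,0],"rot":[0,0,0]}]'
python3 - <<'E'
from h import *
plan([426.3,-190.6,52.2],60.7)
p,dp=imaging.capture("top");h=cv2.cvtColor(p,cv2.COLOR_RGB2HSV)
vv,uu=np.mgrid[170:265,275:375];U=np.c_[uu.ravel(),vv.ravel()]
P=cloud("top",dp,U);s=h[U[:,1],U[:,0]][dp[U[:,1],U[:,0]]>0]
r=np.hypot(P[:,0]-574,P[:,1]+6)
for nm,k in(("large+med",(s[:,1]<70)&(P[:,2]>46)&(P[:,2]<60)),("med rim",(s[:,1]<70)&(P[:,2]>48)&(P[:,2]<60)&(r<36))):
    Q=P[k];print(nm,k.sum(),cv2.minEnclosingCircle(Q[:,:2].astype(np.float32)),np.percentile(Q[:,2],[10,50,90]).round(1))
m=mask(p,"orange",(270,225,318,275));Q=ray_plane("top",uv(m),76);d,c=line(Q);s=(Q[:,:2]-c)@d;e=[c+d*s.min(),c+d*s.max()]
print("orange",(m>0).sum(),d,e); print("z",np.median(cloud("top",dp,uv(m))[:,2]))
cv2.imwrite("pics/t14.png",cv2.resize(p[150:300,240:440,::-1],None,fx=3.8,fy=3.8,interpolation=cv2.INTER_CUBIC))
E
```

```text
time_s: 25.53
eef_pos: [423.9, -191.4, 148.6]
ee_rot: [-0.002, 0.551, 0.834, 0.0]
force: [0.2, 0.3, 0.6]
grip_width: 0.471
time_s: 26.37
eef_pos: [424.6, -190.3, 149.1]
ee_rot: [-0.001, 0.861, 0.508, -0.0]
force: [0.3, 0.2, 0.3]
grip_width: 0.467
t 26.37 pos [ 424.6 -190.3  149.1] grip mm 39.9 F [0.3 0.2 0.3] tq [-0.02  0.03  0.  ] q1,q6 [-0.67 -0.17]
heading 61.03 tool z [-0.0019  0.0014 -1.    ]
shift tool [ 0.5  1.9 96.9]
rot z 0.006
large+med 336 ((541.3640747070312, -41.86825180053711), 90.67150115966797) [48.5 53.1 56.6]
med rim 141 ((574.4663696289062, -7.064624309539795), 31.930133819580078) [49.7 54.4 57.5]
orange 339 [0.9518511  0.30656067] [array([443.05247817,  15.65738581]), array([549.41854279,  49.91447763])]
z 72.02668184941447
```

View pics/t14.png

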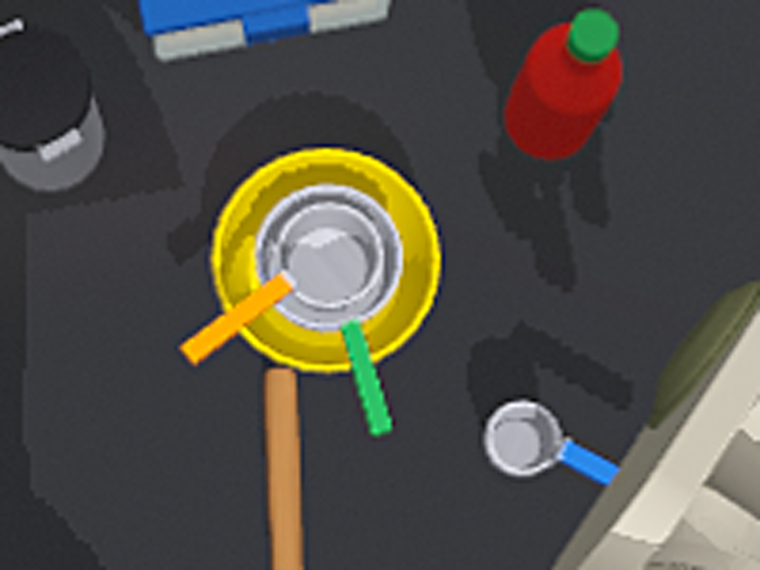

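Bowl, large and medium are concentric, with the medium mouth at crop (331,256), axis about (574.5,-7) and rim z = 54. My orange-handle line fit also picked up the spatula, so I'm ignoring it. Gripping the small scoop.

```bash
python3 -m creep '[{"grip":40,"linear":[0.5,1.6,15],"rot":[0,0,0]},{"grip":40,"linear":[0,0,20],"rot":[0,0,0]},{"grip":40,"linear":[0,0,20],"rot":[0,0,0]},{"grip":40,"linear":[0,0,18],"rot":[0,0,0]},{"grip":40,"linear":[0,0,12],"rot":[0,0,0]},{"grip":40,"linear":[0,0,7],"rot":[0,0,0]},{"grip":40,"linear":[0,0,3],"rot":[0,0,0]},{"grip":40,"linear":[0,0,0],"rot":[0,0,0]},{"grip":40,"linear":[0,0,0],"rot":[0,0,0]}]'
python3 -m creep '[{"grip":20,"linear":[0,0,0],"rot":[0,0,0]},{"grip":8,"linear":[0,0,0],"rot":[0,0,0]},{"grip":8,"linear":[0,0,0],"rot":[0,0,0]},{"grip":8,"linear":[0,0,0],"rot":[0,0,0]},{"grip":8,"linear":[0,0,0],"rot":[0,0,0]},{"grip":8,"linear":[0,0,0],"rot":[0,0,0]}]' 110
python3 -m creep '[{"grip":8,"linear":[0,0,-4],"rot":[0,0,0]},{"grip":8,"linear":[0,0,-8],"rot":[0,0,0]},{"grip":8,"linear":[0,0,-12],"rot":[0,0,0]},{"grip":8,"linear":[0,0,-16],"rot":[0,0,0]},{"grip":8,"linear":[0,0,-20],"rot":[0,0,0]},{"grip":8,"linear":[0,0,-20],"rot":[0,0,0]},{"grip":8,"linear":[0,0,-15],"rot":[0,0,0]},{"grip":8,"linear":[0,0,-5],"rot":[0,0,0]},{"grip":8,"linear":[0,0,0],"rot":[0,0,0]},{"grip":8,"linear":[0,0,0],"rot":[0,0,0]}]'
python3 - <<'E'
from h import *
plan([574.5-39.1,-7-69.9,152],60.7)
p2,dp=imaging.capture("side");b=p2[150:310,270:470]
cv2.imwrite("pics/g15.png",cv2.resize(b[:,:,::-1],None,fx=3.5,fy=3.5,interpolation=cv2.INTER_CUBIC))
E
```

```text
time_s: 27.17
eef_pos: [427.0, -191.1, 55.8]
ee_rot: [0.0, 0.862, 0.507, 0.0]
force: [-0.2, 0.6, -0.5]
grip_width: 0.471
time_s: 27.67
eef_pos: [426.9, -191.3, 55.7]
ee_rot: [0.0, 0.862, 0.506, 0.0]
force: [-2.5, -2.6, 4.7]
grip_width: 0.116
time_s: 28.5
eef_pos: [426.5, -190.7, 154.8]
ee_rot: [-0.0, 0.862, 0.506, -0.0]
force: [0.7, -0.1, -0.6]
grip_width: 0.117
t 28.5 pos [ 426.5 -190.7  154.8] grip mm 10.0 F [ 0.7 -0.1 -0.6] tq [-0.12 -0.01 -0.01] q1,q6 [-0.67 -0.16]
heading 60.84 tool z [-5.e-04  5.e-04 -1.e+00]
shift tool [152.4  39.7   2.8]
rot z 0.002
```

View pics/g15.png

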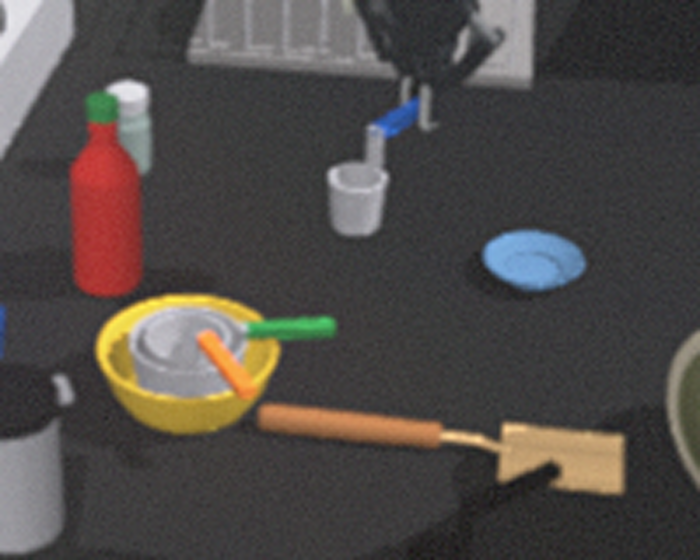

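The small scoop hangs upright at (357,200), blue handle held at (400,117). Carrying it over the nest.

```bash
python3 -m creep '[{"grip":8,"linear":[8,2,0],"rot":[0,0,0]},{"grip":8,"linear":[15,4,0],"rot":[0,0,0]},{"grip":8,"linear":[22,6,0],"rot":[0,0,0]},{"grip":8,"linear":[26,7,0],"rot":[0,0,0]},{"grip":8,"linear":[26,7,0],"rot":[0,0,0]},{"grip":8,"linear":[24,6,0],"rot":[0,0,0]},{"grip":8,"linear":[18,4.5,0],"rot":[0,0,0]},{"grip":8,"linear":[9,2.5,0],"rot":[0,0,0]},{"grip":8,"linear":[4,1,0],"rot":[0,0,0]},{"grip":8,"linear":[0,0,0],"rot":[0,0,0]},{"grip":8,"linear":[0,0,0],"rot":[0,0,0]}]'
python3 - <<'E'
from h import *
plan([535.3,-77.2,69.7],60.8)
for n,bx in(("side",(150,310,230,430)),("top",(150,310,260,460))):
    p2,dp=imaging.capture(n);b=p2[bx[0]:bx[1],bx[2]:bx[3]]
    cv2.imwrite(f"pics/g16{n}.png",cv2.resize(b[:,:,::-1],None,fx=3.5,fy=3.5,interpolation=cv2.INTER_CUBIC))
E
```

```text
time_s: 29.47
eef_pos: [535.3, -78.1, 155.0]
ee_rot: [-0.0, 0.862, 0.506, -0.0]
force: [-0.2, 0.1, -0.9]
grip_width: 0.115
t 29.47 pos [535.3 -78.1 155. ] grip mm 9.8 F [-0.2  0.1 -0.9] tq [-0.03  0.02  0.01] q1,q6 [-0.36  0.15]
heading 60.82 tool z [-8.e-04  0.e+00 -1.e+00]
shift tool [ 0.8 -0.3 85.3]
rot z 0.0
```

View pics/g16side.png

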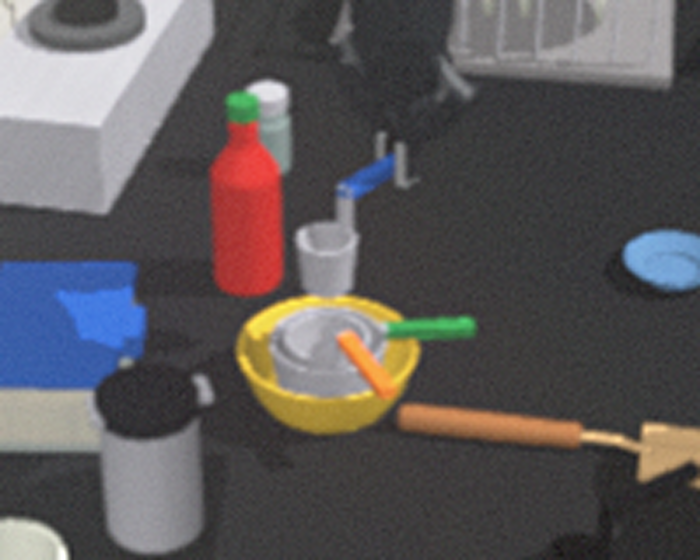

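View pics/g16top.png

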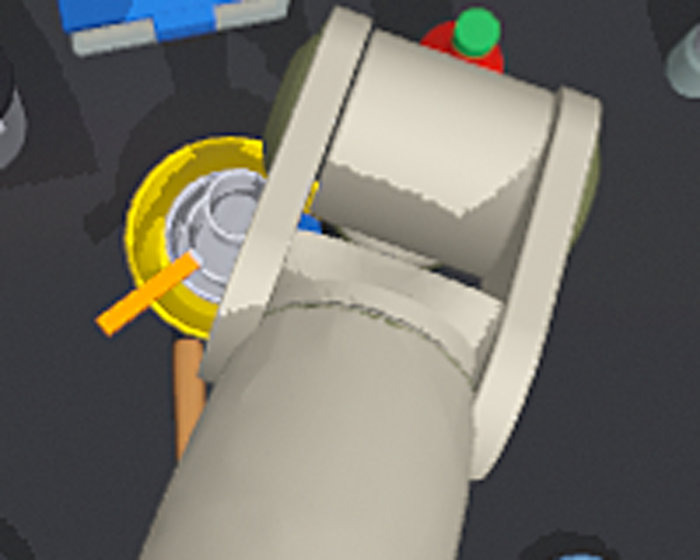

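Both views show the small cup upright above the nest: side (327,258), top (238,208), which is displaced only by its height. Lowering it.

```bash
python3 -m creep '[{"grip":8,"linear":[0.4,-0.3,8],"rot":[0,0,0]},{"grip":8,"linear":[0,0,12],"rot":[0,0,0]},{"grip":8,"linear":[0,0,12],"rot":[0,0,0]},{"grip":8,"linear":[0,0,10],"rot":[0,0,0]},{"grip":8,"linear":[0,0,8],"rot":[0,0,0]},{"grip":8,"linear":[0,0,5],"rot":[0,0,0]},{"grip":8,"linear":[0,0,3],"rot":[0,0,0]},{"grip":8,"linear":[0,0,0],"rot":[0,0,0]},{"grip":8,"linear":[0,0,0],"rot":[0,0,0]}]'
python3 - <<'E'
from h import *
plan([535.3,-77.2,69.7],60.8)
p1,dp=imaging.capture("side");p2,dp=imaging.capture("top")
b=np.vstack([p1[190:280,260:400],p2[170:260,280:420]])
cv2.imwrite("pics/g17.png",cv2.resize(b[:,:,::-1],None,fx=3.3,fy=3.3,interpolation=cv2.INTER_CUBIC))
E
```

```text
time_s: 30.32
eef_pos: [535.8, -77.3, 97.6]
ee_rot: [0.0, 0.862, 0.506, 0.0]
force: [-0.6, -0.2, -0.8]
grip_width: 0.116
t 30.32 pos [535.8 -77.3  97.6] grip mm 9.9 F [-0.6 -0.2 -0.8] tq [-0.06  0.02  0.  ] q1,q6 [-0.36  0.15]
heading 60.83 tool z [ 5.e-04 -2.e-04 -1.e+00]
shift tool [-0.2 -0.5 27.9]
rot z 0.001
```

View pics/g17.png

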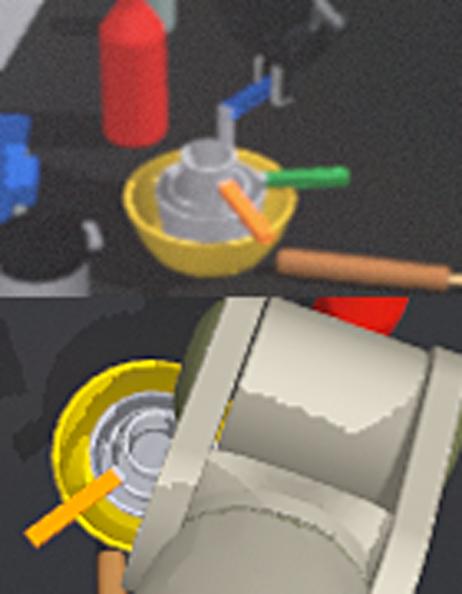

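The small cup is partly inside the medium one (side panel (210,165), top panel (152,447)), centred with no contact. Finishing the descent.

```bash
python3 -m creep '[{"grip":8,"linear":[0,-0.3,6],"rot":[0,0,0]},{"grip":8,"linear":[0,0,7],"rot":[0,0,0]},{"grip":8,"linear":[0,0,6],"rot":[0,0,0]},{"grip":8,"linear":[0,0,4],"rot":[0,0,0]},{"grip":8,"linear":[0,0,2],"rot":[0,0,0]},{"grip":8,"linear":[0,0,1],"rot":[0,0,0]},{"grip":8,"linear":[0,0,1],"rot":[0,0,0]},{"grip":8,"linear":[0,0,0.5],"rot":[0,0,0]},{"grip":8,"linear":[0,0,0],"rot":[0,0,0]},{"grip":8,"linear":[0,0,0],"rot":[0,0,0]}]'
python3 -c "
from h import *
plan([535.3,-77.2,69.7],60.8)"
```

```text
time_s: 31.25
eef_pos: [535.5, -77.1, 70.1]
ee_rot: [0.0, 0.862, 0.506, 0.0]
force: [-0.9, -0.5, 0.6]
grip_width: 0.116
t 31.25 pos [535.5 -77.1  70.1] grip mm 9.9 F [-0.9 -0.5  0.6] tq [-0.1   0.1   0.04] q1,q6 [-0.36  0.15]
heading 60.84 tool z [ 5.e-04 -2.e-04 -1.e+00]
shift tool [-0.2 -0.1  0.4]
rot z 0.001
```

```bash
python3 -m creep '[{"grip":8,"linear":[0,0,0.5],"rot":[0,0,0]},{"grip":8,"linear":[0,0,0.3],"rot":[0,0,0]},{"grip":8,"linear":[0,0,0],"rot":[0,0,0]},{"grip":14,"linear":[0,0,0],"rot":[0,0,0]},{"grip":20,"linear":[0,0,0],"rot":[0,0,0]},{"grip":30,"linear":[0,0,0],"rot":[0,0,0]},{"grip":36,"linear":[0,0,0],"rot":[0,0,0]},{"grip":36,"linear":[0,0,-8],"rot":[0,0,0]},{"grip":36,"linear":[0,0,-20],"rot":[0,0,0]},{"grip":36,"linear":[0,0,-30],"rot":[0,0,0]},{"grip":36,"linear":[0,0,-30],"rot":[0,0,0]},{"grip":36,"linear":[0,0,-20],"rot":[0,0,0]}]'
python3 -m creep '[{"grip":36,"linear":[-25,0,0],"rot":[0,0,0]},{"grip":36,"linear":[-30,0,0],"rot":[0,0,0]},{"grip":36,"linear":[-30,0,0],"rot":[0,0,0]},{"grip":36,"linear":[-30,0,0],"rot":[0,0,0]},{"grip":36,"linear":[-30,0,0],"rot":[0,0,0]},{"grip":36,"linear":[-20,0,0],"rot":[0,0,0]},{"grip":36,"linear":[0,0,0],"rot":[0,0,0]},{"grip":36,"linear":[0,0,0],"rot":[0,0,0]}]'
python3 - <<'E'
from h import *
plan(None)
p1,_=imaging.capture("side");p,dp=imaging.capture("top");h=cv2.cvtColor(p,cv2.COLOR_RGB2HSV)
vv,uu=np.mgrid[170:265,285:370];U=np.c_[uu.ravel(),vv.ravel()]
P=cloud("top",dp,U);s=h[U[:,1],U[:,0]][dp[U[:,1],U[:,0]]>0];r=np.hypot(P[:,0]-574.3,P[:,1]+6.5);g=(s[:,1]<70)&(P[:,2]>46)&(P[:,2]<64)
for nm,k in(("bowl",(s[:,1]>150)&(s[:,0]>22)&(s[:,0]<36)&(P[:,2]>41)&(P[:,2]<52)&(r<75)),("large",g&(r>38)&(r<50)),("med",g&(r<35)),("small",g&(r<25))):
    Q=P[k];print(nm,k.sum(),cv2.minEnclosingCircle(Q[:,:2].astype(np.float32)),np.percentile(Q[:,2],[10,50,90]).round(1))
for col,bx,z in(("orange",(280,222,312,252),71),("green",(320,230,350,275),57),("blue",(330,205,380,250),85)):
    Z=cloud("top",dp,uv(mask(p,col,bx)))[:,2];print(col,"handle z",np.percentile(Z,[25,50,75]).round(1),"expected top",z+5)
b=np.vstack([p1[190:280,260:400],p[170:260,260:400]])
cv2.imwrite("pics/g18.png",cv2.resize(b[:,:,::-1],None,fx=3.3,fy=3.3,interpolation=cv2.INTER_CUBIC));cv2.imwrite("pics/f_top.png",p[:,:,::-1])
E
```

```text
time_s: 32.25
eef_pos: [535.9, -77.1, 180.4]
ee_rot: [0.001, 0.862, 0.506, 0.001]
force: [0.3, -0.0, -0.3]
grip_width: 0.422
time_s: 32.92
eef_pos: [454.8, -221.6, 177.5]
ee_rot: [0.0, 0.863, 0.505, 0.0]
force: [-0.1, -0.2, -1.0]
grip_width: 0.422
t 32.92 pos [ 454.8 -221.6  177.5] grip mm 36.1 F [-0.1 -0.2 -1. ] tq [ 0.01 -0.03  0.02] q1,q6 [-0.69 -0.17]
heading 60.73 tool z [ 5.e-04 -1.e-04 -1.e+00]
bowl 402 ((574.121826171875, -5.354285717010498), 67.85542297363281) [42.3 46.  48.9]
large 173 ((573.6915893554688, -6.688172340393066), 43.61064147949219) [48.1 52.1 55.3]
med 232 ((573.8704833984375, -7.332216262817383), 32.06508255004883) [48.7 54.7 58. ]
small 97 ((574.6787719726562, -7.204860210418701), 21.966201782226562) [49.4 56.  59.4]
orange handle z [74.5 76.5 78.2] expected top 76
green handle z [62.  63.2 64.5] expected top 62
blue handle z [89.3 90.8 92.4] expected top 90
```

View pics/g18.png

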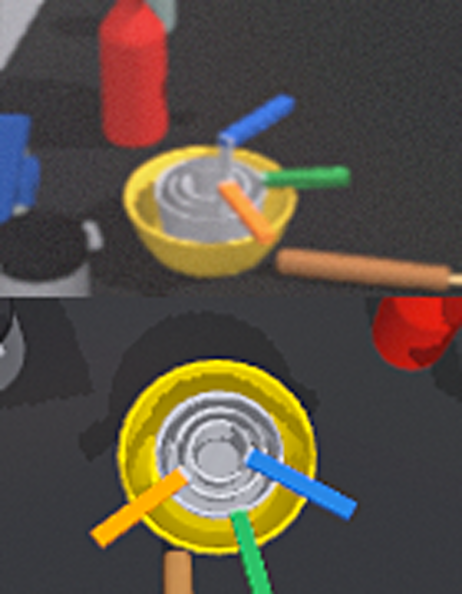

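View pics/f_top.png

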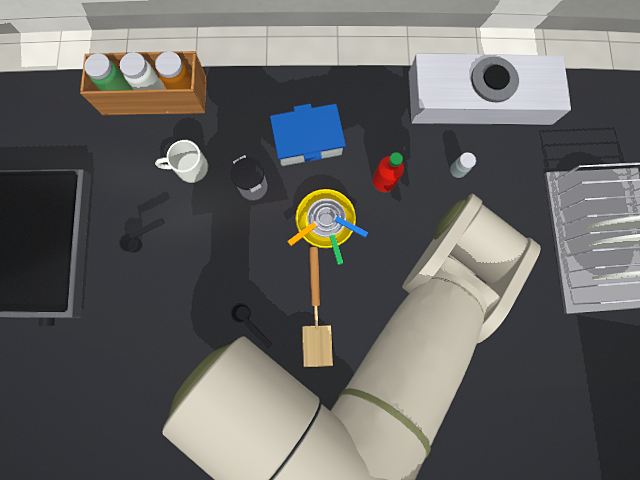

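The three cups sit concentric in the bowl at (326,218), their handles at the expected heights. The visible bystanders are where they started. The saucer is hidden by the arm here, but the last side view showed it unmoved. The gripper is clear, so I'm handing in.

```bash
python3 -c "
from rig import ctrl
print(ctrl.finish_job())"
```

```text
the job is handed in; nothing more can be done
None
```

The three scoops are nested in the yellow bowl in size order, and the job was handed in just after 33 s on the robot clock. I moved the small blue scoop out to the counter, set the large green one on the bowl's floor, put the medium orange one inside it, and then put the small one inside that.

- **Fit:** The last depth check put the bowl and all three scoops within about 2 mm of a common axis. The rims read 52, 55 and 56 mm and the handle tops 63, 76.5 and 91 mm; both sets are within about 1.5 mm of fully down.
- **Bowl:** It moved less than 1 mm, and the gripper was clear of everything at the end.
- **Other things on the counter:** Everything visible in the final top view looked unmoved. The arm hid the saucer in that view; it looked unmoved in side views taken shortly before.
- **Disagreements:** One orange-handle line fit picked up the spatula as well, and two rim-circle fits picked up stray pixels. I dropped those three; the other measurements agreed.

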